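# Press a steel insert square into a clay bowl

## Task

Take the steel insert off the counter, stand it in the mouth of the clay bowl and let go, then press it home with light pushes around its rim, always on alternate sides and a few millimetres at a time, so that it goes in level without cocking and ends with its flange flat on the bowl's rim all round. The clay is brittle: never push on the insert with more than about 20 N. Leave the tub, the cup and the spoon where they are.

Things in the scene. Friction and masses are not known exactly. Their poses are not given: they have to be found in the camera images.
- insert: steel press-in insert, 180 g, round about its own z: a plug 20 mm high, slightly tapered (51 mm in diameter under the flange, 48 mm near the foot, 42 mm at its bevelled underside), topped by a flange 60 mm in diameter and 7 mm thick (27 mm in all); flat top with dark perforations. Origin: centre of the plug's underside; z up. It starts upright on the counter, flange up.
- insert_top (a point): centre of the insert's flat top, 27 mm above its origin. Near home a push here would need 25 N or more; a push on the flange some 25 mm out from here needs roughly 6 to 9 N at first and up to 15 N near home, and lowers that side while the far side stays about where it was. At the end stop it feels rigid.
- bowl: salmon-red clay bowl fixed in a dark steel stand on a rubber pad 116 mm across and 2 to 12 mm high (it varies); immovable. Flat rim 82 mm in outside diameter, 85 mm above the origin, around a mouth 54 mm in diameter; 5 mm down in it eight sprung black rubber pads with bevelled tops leave a bore 47.6 mm wide. Origin: centre of the stand's underside.
- bowl_mouth (a point): centre of the mouth, level with the rim, 85 mm above the bowl's origin. Let go in it, the insert drops until its plug is about 11 mm below the rim and the pads grip it (its top 16 mm above the rim; it may stand crooked by up to 0.3 rad). The last 9 mm are pressed against friction that grows with depth and holds it where it is left. Home, the flange lies on the rim, its top 7 mm above.
- tub: bystander: red plastic tub with lid, 88 x 128 x 55 mm, origin under its centre
- dark_cup: bystander: black open cup, 68 mm in diameter, 60 mm high, origin under its centre
- spoon: bystander: wooden-handled steel spoon 170 mm long, lying flat along its own x
Things that resemble listed ones, but are neither listed nor needed, are in the scene too. What is meant by the insert is not red, turquoise or yellow, and is the smaller of those in its own colour.

How it is judged:
By the outcome, as a careful person would: the job done as asked, in the order asked, and still so for the second after the job is handed in, with the robot touching nothing.
It also fails if it takes over 72 s, if anything falls off the work surface, if the arm or the gripper's body presses on something with over 40 N, if the wrist force passes 120 N, or if a joint passes its speed limit or range.

## Robot

A 7-joint arm with a two-finger parallel gripper is mounted at the origin on the work surface. World frame = base frame: x ahead of the robot, y to its left, z up, the work surface at z = 0. Lengths are in m, angles in rad, forces in N, time in s.
With the tool pointing down it reaches from about 0.425 to 0.875 m from the base axis. Payload 4.7 kg.
Tool frame: the origin (TCP) lies between the finger pads; the fingertips stand 14 mm ahead of it and the grasp point (between the pads) lies 5 mm behind it; z points along the fingers, y is the line along which they close (so a half turn about z gives the same grasp; the last joint's range is limited). The gripper opens to 87 mm and grips with 3 to 60 N. Pads are 19 mm wide; open, the fingers measure 117 mm over their backs; the gripper's body (75 mm by 190 mm) begins 51 mm behind the grasp point.
Start: joints at [-1.259, 0.321, -0.07, 1.45, 0.023, 1.371, -0.057], TCP at [0.191, 0.621, 0.237] pointing down, gripper open.
Joint ranges: [-2.86, 2.86], [-0.3, 2.09], [-1.38, 1.24], [0.06, 2.45], [-1.56, 4.7], [0.09, 2.05], [-2.69, 2.69]. Speed limits (rad/s): [2.57, 2.57, 3.14, 3.14, 3.14, 3.14, 3.14].

## Interface

Orientations are given as a rotation vector (axis times angle).
In Python, from bench import ctrl gives the robot as it stands.
- The arm moves only by the tool step_arm, never from a script. Its argument "commands" is a list of rows, each an object with "travel": the shift along the tool's x, y, z in m, a list of three; "turn": the turn, a rotation vector about the tool's x, y, z in degrees, a list of three. A call has 1 to 5 rows; each row is the pose to reach, as a shift and turn from the pose commanded when the call began, along the tool's axes at that moment; what a row does not reach only later rows make up. A row lasts 1/10 s, in which the tool goes at most 50 mm and 8.59 degrees, less where a joint would pass 70% of its speed; a pose out of reach is approached as far as the arm can. A call with a gripper value outside its range is refused whole. "gripper" is the opening, from 0 (shut) to 1 (fully open), set as the call begins (left out, the last holds). The fingers move at their own pace and stop on an object; "force" is the grip in N (left out, the last holds). Time passes only in rows, so rows that repeat a pose let the fingers close. It gives the time, the measured TCP pose, the force, the opening and the grip force at its end, in the units of the state.
- ctrl.get_state(): the state, without advancing time (a new reading comes with each control period).
- ctrl.get_image(name): name is "side" or "top" or "wrist"; returns the picture (480x640x3 uint8, red, green, blue); there is no depth.
- ctrl.camera_model(name): a dict with "fx", "fy", "cx", "cy" (pixels), "k1" (the pictures are not rectified: a ray, as slopes to the right and down, at radius r is drawn at 1 + k1 r^2 times it, then the intrinsics apply), "R" (3x3) and "t" (3): a world point X has camera coordinates R X + t; the wrist camera has in their place "T_tool_cam" (4x4, takes a point from camera to tool coordinates, whose origin is the TCP and whose axes are the flange's). Camera axes: x right, y down, z forward; pixel columns grow to the right and rows downward; lengths in m; the calibration is good to about 2 mm. A picture is of the moment at which its call begins: read the wrist's pose just before it. camera_model takes no time and is no camera call.
- ctrl.close_job(): hands the job in; it is judged then, once.
The state is a dict: "time": time; "joint_positions": joint angles; "qd": joint speeds; "joint_torque": joint torques, N m; "position": TCP position; "tool_rot": TCP orientation; "ft_force": force on the tool from outside, world axes, zero at the start; "torque": the same for the moment, N m; "grip_width": opening from 0.0 (shut) to 1.0 (fully open); "grip_force": force on a finger pad.
Only numpy, scipy, OpenCV 4.12 (cv2) and the standard library are available. Lean on these libraries where they do the work, as an engineer would, in place of code of your own. Each camera call takes 0.05 s, during which the arm holds its last target. There are 200 camera calls.

## Working session

There is one attempt and no reset: what is moved stays moved. The work goes in short steps, Python scripts to look and compute and a tool call to move; the robot and the scene stay as the last step left them, time stands still between calls to the robot, and variables do not carry over. Pictures are saved under pics/ and viewed, at most 10 in all, crops included, and the job is handed in when it is done.

Besides the shell and the picture viewer there is one more tool, called after "Call:" by a JSON object that holds its "method" and its "body". step_arm: Moves the arm, as the interface text tells. Its arguments: {"type":"object","properties":{"commands":{"type":"array"},"gripper":{"type":"number"},"force":{"type":"number"}},"required":["commands"]}

```bash
mkdir -p pics
python3 - <<'E'
from bench import ctrl
import cv2
s=ctrl.get_state();print(s)
for n in("top","side"):
    im=ctrl.get_image(n);cv2.imwrite(f"pics/{n}0.png",im[:,:,::-1]);print(n,ctrl.camera_model(n))
print(ctrl.camera_model("wrist"))
E
```

```text
{'time': 0.0, 'joint_positions': array([-1.25890916,  0.32182045, -0.07006927,  1.45168367,  0.02259632,
        1.37079721, -0.05686921]), 'qd': array([ 2.12511569e-03, -1.14961991e-04,  6.14226878e-04, -1.66675149e-03,
       -3.18711570e-07,  6.91640220e-04, -1.15688834e-03]), 'joint_torque': array([-6.85493262e-06, -4.91280770e+01, -4.04038802e-01, -3.12529707e+01,
       -6.40626275e-02,  4.36822919e-02,  1.70155240e-04]), 'position': array([0.19061218, 0.62086695, 0.23545867]), 'tool_rot': array([-4.65937151e-01, -3.10665931e+00,  3.00480693e-03]), 'ft_force': array([0.12497895, 0.61430428, 0.04229179]), 'torque': array([-0.05583171,  0.02215599,  0.00190128]), 'grip_force': 0.0, 'grip_width': 1.004916388572182}
top {'fx': 577.4539987086584, 'fy': 577.4539987086584, 'cx': 321.4272356137441, 'cy': 229.8697107735428, 'k1': -0.17695192061182863, 'R': array([[-0.0228718 , -0.99963079,  0.01466848],
       [-0.99711873,  0.02174794, -0.07267229],
       [ 0.07232645, -0.01628836, -0.997248  ]]), 't': array([-0.04488592,  0.56460139,  0.98454488])}
side {'fx': 549.419445913448, 'fy': 549.419445913448, 'cx': 312.14487805197024, 'cy': 234.13177676897845, 'k1': -0.13544997336321266, 'R': array([[-0.99973388, -0.00815676, -0.02157853],
       [ 0.01379885,  0.53816238, -0.84272821],
       [ 0.01848669, -0.84280171, -0.53790661]]), 't': array([0.54510618, 0.08263459, 1.04867037])}
{'fx': 390.04095356500005, 'fy': 390.04095356500005, 'cx': 322.0568486966787, 'cy': 239.5718835222956, 'k1': 0.007985148849771837, 'T_tool_cam': array([[ 2.04971377e-04, -9.56760252e-01, -2.90877599e-01,
         7.93609269e-02],
       [ 9.99999548e-01,  4.66194484e-04, -8.28750886e-04,
         6.59885990e-04],
       [ 9.28521439e-04, -2.90877298e-01,  9.56759915e-01,
        -1.46756783e-01],
       [ 0.00000000e+00,  0.00000000e+00,  0.00000000e+00,
         1.00000000e+00]])}
```

View pics/top0.png

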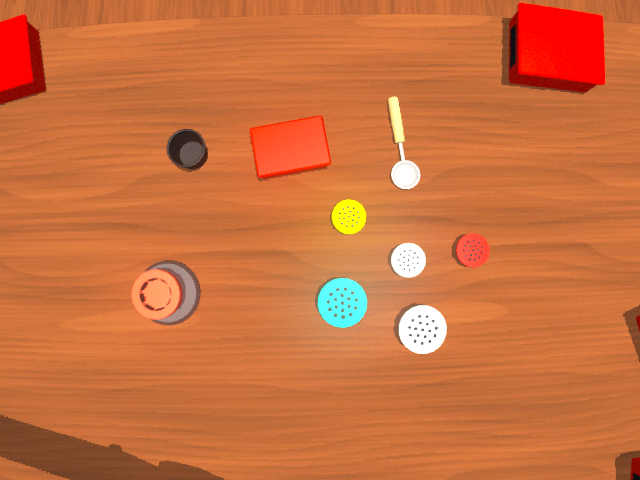

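View pics/side0.png

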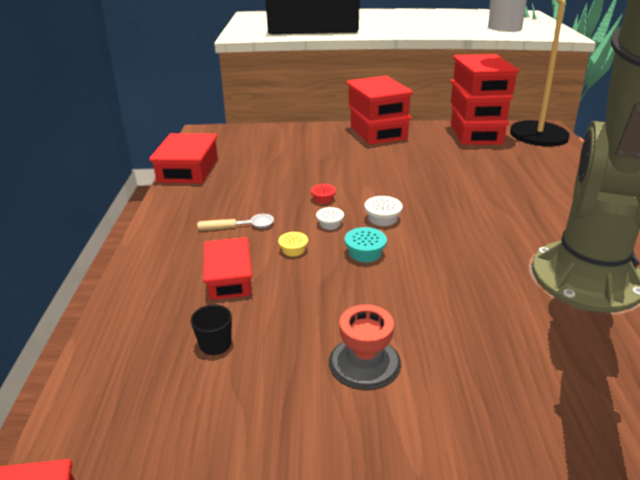

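The top view shows the small white insert at about (408,260), and the bowl mouth at about (157,294). In the side view they are at (330,215) and (367,322). The larger white one, the red, turquoise and yellow ones are decoys.

```bash
cat > h.py <<'E'
import numpy as np, cv2
from scipy.spatial.transform import Rotation as Ro
from scipy.optimize import brentq
from bench import ctrl
def ray(m,px):
    d=np.array([(px[0]-m["cx"])/m["fx"],(px[1]-m["cy"])/m["fy"]]);rd=np.hypot(*d)
    r=brentq(lambda r:r*(1+m["k1"]*r*r)-rd,0,1.2)
    return np.append(d*(r/rd if rd else 1),1.)
def cam(n,st=None):
    m=ctrl.camera_model(n)
    if n=="wrist":
        T=np.eye(4);T[:3,:3]=Ro.from_rotvec(st["tool_rot"]).as_matrix();T[:3,3]=st["position"]
        W=T@m["T_tool_cam"];return m,W[:3,3],W[:3,:3]
    return m,-m["R"].T@m["t"],m["R"].T
def onplane(c,px,z):
    m,o,A=c;d=A@ray(m,px);return o+d*(z-o[2])/d[2]
def tri(l):
    M=np.zeros((3,3));b=np.zeros(3)
    for (m,o,A),px in l:
        d=A@ray(m,px);d/=np.linalg.norm(d);P=np.eye(3)-np.outer(d,d);M+=P;b+=P@o
    return np.linalg.solve(M,b)
def project(c,X):
    m,o,A=c;p=A.T@(X-o);s=p[:2]/p[2];s=s*(1+m["k1"]*(s@s));return np.array([m["cx"]+m["fx"]*s[0],m["cy"]+m["fy"]*s[1]])
def delta(st,target,R_t=None):
    R=Ro.from_rotvec(st["tool_rot"]);return R.inv().apply(np.array(target)-st["position"])
E
python3 - <<'E'
from h import *
t,s=cam("top"),cam("side")
print("ins",onplane(t,(408,260),.027),onplane(s,(330,215),.027),tri([(t,(408,260)),(s,(330,215))]))
print("bowl",onplane(t,(157,294),.092),onplane(s,(367,322),.092),tri([(t,(157,294)),(s,(367,322))]))
print("tub",onplane(t,(290,147),.055),"big",onplane(t,(422,329),.03),"red",onplane(t,(473,250),.03),"yel",onplane(t,(349,217),.03))
st=ctrl.get_state();print(Ro.from_rotvec(st["tool_rot"]).as_matrix().round(3))
for q in [(.55,-.13)]: print(delta(st,[*q,.2]))
E
```

```text
ins [ 0.50732006 -0.20641822  0.027     ] [ 0.50683212 -0.20287307  0.027     ] [ 0.50706233 -0.2067905   0.0246967 ]
bowl [0.45963754 0.21329933 0.092     ] [0.45921385 0.22342822 0.092     ] [0.45887957 0.21531415 0.08476282]
tub [ 0.7038236  -0.00658011  0.055     ] big [ 0.38742416 -0.22705692  0.03      ] red [ 0.52170232 -0.32172776  0.03      ] yel [ 0.58407516 -0.10554871  0.03      ]
[[-0.956  0.293 -0.   ]
 [ 0.293  0.956 -0.002]
 [-0.    -0.002 -1.   ]]
[-0.56386491 -0.61240661  0.03667589]
```

Call:
{"method": "step_arm", "body": {"commands": [{"travel": [-0.038, -0.031, 0], "turn": [0, 0, 0]}, {"travel": [-0.076, -0.062, 0], "turn": [0, 0, 0]}, {"travel": [-0.113, -0.093, 0], "turn": [0, 0, 0]}, {"travel": [-0.151, -0.124, 0], "turn": [0, 0, 0]}, {"travel": [-0.188, -0.154, 0], "turn": [0, 0, 0]}], "gripper": 1}}

```text
time: 0.6
position: [0.3261, 0.4169, 0.2362]
tool_rot: [-0.466, -3.107, 0.001]
ft_force: [0.9, -1.1, 0.5]
grip_width: 1.003
grip_force: 0.0
```

Call:
{"method": "step_arm", "body": {"commands": [{"travel": [-0.038, -0.031, 0], "turn": [0, 0, 0]}, {"travel": [-0.076, -0.062, 0], "turn": [0, 0, 0]}, {"travel": [-0.113, -0.093, 0], "turn": [0, 0, 0]}, {"travel": [-0.151, -0.124, 0], "turn": [0, 0, 0]}, {"travel": [-0.188, -0.154, 0], "turn": [0, 0, 0]}]}}

```text
time: 1.1
position: [0.4604, 0.2145, 0.2364]
tool_rot: [-0.466, -3.107, -0.0]
ft_force: [0.9, 0.5, 0.6]
grip_width: 1.005
grip_force: 0.0
```

Run:
```python
from h import *
import json
st=ctrl.get_state();im=ctrl.get_image("wrist");cv2.imwrite("pics/w1.png",im[:,:,::-1])
json.dump({k:np.array(st[k]).tolist() for k in("position","tool_rot")},open("w1.json","w"));print(st["position"],st["qd"].round(3))
```

```text
[0.46044315 0.21454402 0.23641761] [ 0.48   0.11   0.478 -0.105 -0.036 -0.008  0.961]
```

View pics/w1.png

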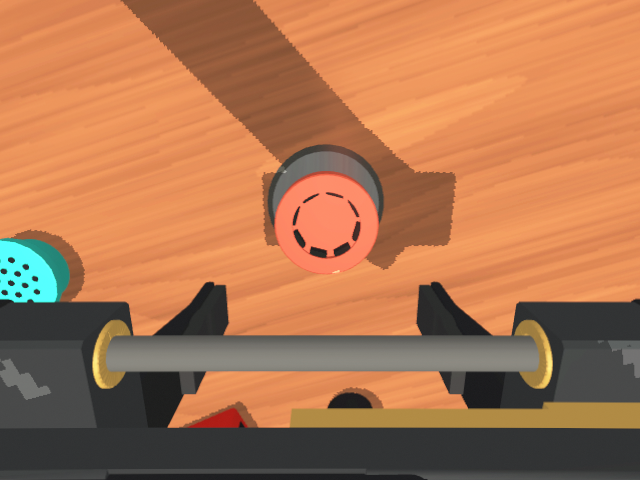

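The wrist view shows the bowl rim as an ellipse centred at about (327,222), spanning 275–380 across and 172–272 down.

Run:
```python
from h import *
import json
st=json.load(open("w1.json"));c=cam("wrist",st);t,s=cam("top"),cam("side")
im=cv2.imread("pics/w1.png").astype(int);
def cen(im,box):
    x0,y0,x1,y1=box;p=im[y0:y1,x0:x1].astype(int);b,g,r=p[...,0],p[...,1],p[...,2]
    return p,b,g,r
# salmon hull centres
out={}
for n,f,box in(("wrist","w1",(250,140,400,290)),("top","top0",(120,255,205,335)),("side","side0",(330,300,400,340))):
    im=cv2.imread(f"pics/{f}.png");x0,y0,x1,y1=box;p=im[y0:y1,x0:x1]
    h=cv2.cvtColor(p,cv2.COLOR_BGR2HSV);m=((h[...,0]<10)|(h[...,0]>172))&(h[...,1]>100)&(h[...,2]>190)
    print(n,m.sum());q=np.argwhere(m)[:,::-1].astype(np.float32)
    if n!="side":
        e=cv2.fitEllipse(cv2.convexHull(q));out[n]=np.array(e[0])+[x0,y0];print(e,out[n])
w=tuple(out["wrist"]);tp=tuple(out["top"])
for z in(.087,.092,.097):print(z,onplane(c,w,z),onplane(t,tp,z),onplane(s,(367,322),z))
print(tri([(c,w),(t,tp),(s,(367,322))]))
S=ctrl.get_state();print(S["position"],delta(S,[.507,-.206,.20]))
```

```text
wrist 7525
((76.0753173828125, 83.48596954345703), (101.00420379638672, 104.02241516113281), 85.81633758544922) [326.07531738 223.48596954]
top 411
((45.01472854614258, 42.43467330932617), (68.74369049072266, 85.46927642822266), 118.70556640625) [165.01472855 297.43467331]
side 1252
0.087 [0.45908208 0.21871047 0.087     ] [0.45370972 0.20132684 0.087     ] [0.45862467 0.21782404 0.087     ]
0.092 [0.45782761 0.21904395 0.092     ] [0.45390742 0.20003249 0.092     ] [0.45921385 0.22342822 0.092     ]
0.097 [0.45657313 0.21937744 0.097     ] [0.45410512 0.19873814 0.097     ] [0.45980303 0.22903239 0.097     ]
[0.4573933  0.21053586 0.07845223]
[0.46550092 0.20548875 0.23664919] [-0.16459081 -0.37920565  0.03874619]
```

Call:
{"method": "step_arm", "body": {"commands": [{"travel": [-0.018, -0.042, 0], "turn": [0, 0, 0]}, {"travel": [-0.037, -0.084, 0], "turn": [0, 0, 0]}, {"travel": [-0.055, -0.126, 0], "turn": [0, 0, 0]}, {"travel": [-0.073, -0.168, 0], "turn": [0, 0, 0]}, {"travel": [-0.091, -0.21, 0], "turn": [0, 0, 0]}]}}

```text
time: 1.65
position: [0.4849, -0.0124, 0.2364]
tool_rot: [-0.466, -3.107, -0.001]
ft_force: [0.4, 1.0, -0.1]
grip_width: 1.002
grip_force: 0.0
```

Call:
{"method": "step_arm", "body": {"commands": [{"travel": [-0.018, -0.042, 0.01], "turn": [0, 0, 0]}, {"travel": [-0.037, -0.084, 0.02], "turn": [0, 0, 0]}, {"travel": [-0.055, -0.126, 0.03], "turn": [0, 0, 0]}, {"travel": [-0.073, -0.168, 0.04], "turn": [0, 0, 0]}, {"travel": [-0.073, -0.168, 0.04], "turn": [0, 0, 0]}]}}

```text
time: 2.15
position: [0.5035, -0.2, 0.1953]
tool_rot: [-0.482, -3.102, 0.007]
ft_force: [0.1, -0.2, 0.7]
grip_width: 0.999
grip_force: 0.0
```

Call:
{"method": "step_arm", "body": {"commands": [{"travel": [0, 0, 0], "turn": [0, 0, 0]}, {"travel": [0, 0, 0], "turn": [0, 0, 0]}]}}

```text
time: 2.35
position: [0.506, -0.1911, 0.1964]
tool_rot: [-0.463, -3.107, -0.002]
ft_force: [-0.0, -0.4, -0.0]
grip_width: 1.0
grip_force: 0.0
```

Run:
```python
from h import *
st=ctrl.get_state();im=ctrl.get_image("wrist");im=im[:,:,::-1].copy();cv2.imwrite("pics/w2.png",im);print(st["position"],st["tool_rot"],st["qd"].round(3))
c=cam("wrist",st);print(project(c,np.array([.507,-.206,.027])))
m=(im.max(2).astype(int)-im.min(2)<30)&(im.min(2)>150)
n,l,s,ce=cv2.connectedComponentsWithStats(m.astype(np.uint8))
for i in range(1,n):
    if s[i,4]>800: print(s[i],ce[i],onplane(c,tuple(ce[i]),.027))
```

```text
[ 0.50597134 -0.19110535  0.19637888] [-4.63029705e-01 -3.10681760e+00 -1.61123281e-03] [-0.013 -0.009 -0.008 -0.001  0.002 -0.002  0.004]
[304.78379239 226.65363392]
[ 173   27  113  120 9725] [229.29347044  86.69357326] [ 0.38608666 -0.22733099  0.027     ]
[ 271  194   69   68 3160] [304.83259494 227.48639241] [ 0.50770087 -0.20618042  0.027     ]
[325 371  51  37 903] [351.28239203 381.3255814 ] [ 0.66489878 -0.20990372  0.027     ]
```

View pics/w2.png

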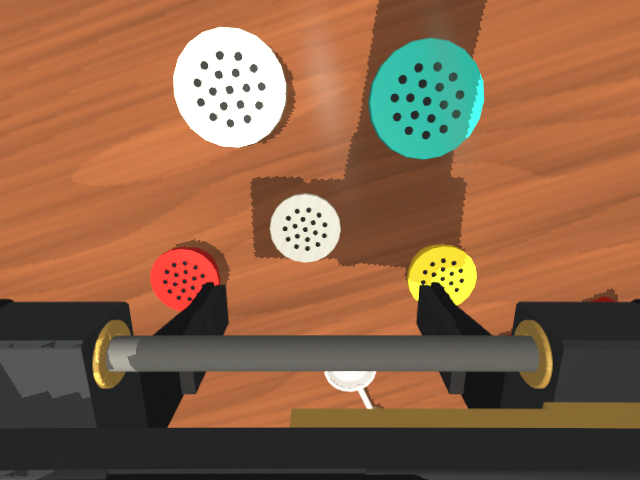

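The small white insert is at (305,227), which gives (0.5077, −0.2062). I'm descending over it.

Call:
{"method": "step_arm", "body": {"commands": [{"travel": [-0.006, -0.014, 0.035], "turn": [0, 0, 0]}, {"travel": [-0.006, -0.014, 0.07], "turn": [0, 0, 0]}, {"travel": [-0.006, -0.014, 0.105], "turn": [0, 0, 0]}, {"travel": [-0.006, -0.014, 0.13], "turn": [0, 0, 0]}, {"travel": [-0.006, -0.014, 0.13], "turn": [0, 0, 0]}]}}

```text
time: 2.9
position: [0.5052, -0.205, 0.0635]
tool_rot: [-0.461, -3.101, -0.002]
ft_force: [0.1, 0.1, -0.8]
grip_width: 0.997
grip_force: 0.0
```

Call:
{"method": "step_arm", "body": {"commands": [{"travel": [0, 0, 0], "turn": [0, 0, 0]}, {"travel": [0, 0, 0], "turn": [0, 0, 0]}]}}

```text
time: 3.1
position: [0.509, -0.2077, 0.0684]
tool_rot: [0.464, 3.104, 0.0]
ft_force: [0.2, -0.6, -0.2]
grip_width: 1.001
grip_force: 0.0
```

Run:
```python
from h import *
st=ctrl.get_state();print(delta(st,[.5077,-.2062,.030]),Ro.from_rotvec(st["tool_rot"]).as_matrix().round(4)[:,2],st["ft_force"])
```

```text
[0.00177514 0.00106514 0.03844083] [ 3.3e-03 -2.0e-04 -1.0e+00] [ 0.16725217 -0.64619442 -0.18965826]
```

Call:
{"method": "step_arm", "body": {"commands": [{"travel": [0.001, 0.001, 0.015], "turn": [0, 0, 0]}, {"travel": [0.001, 0.001, 0.03], "turn": [0, 0, 0]}, {"travel": [0.001, 0.001, 0.038], "turn": [0, 0, 0]}, {"travel": [0.001, 0.001, 0.038], "turn": [0, 0, 0]}, {"travel": [0.001, 0.001, 0.038], "turn": [0, 0, 0]}]}}

```text
time: 3.6
position: [0.5064, -0.2069, 0.0282]
tool_rot: [-0.466, -3.106, 0.0]
ft_force: [-0.1, -0.1, 0.8]
grip_width: 0.996
grip_force: 0.0
```

Call:
{"method": "step_arm", "body": {"commands": [{"travel": [0, 0, 0], "turn": [0, 0, 0]}, {"travel": [0, 0, 0], "turn": [0, 0, 0]}]}}

```text
time: 3.8
position: [0.5071, -0.207, 0.029]
tool_rot: [0.466, 3.106, -0.0]
ft_force: [-0.4, 0.1, -0.0]
grip_width: 1.001
grip_force: 0.0
```

Call:
{"method": "step_arm", "body": {"commands": [{"travel": [0, 0, 0], "turn": [0, 0, 0]}, {"travel": [0, 0, 0], "turn": [0, 0, 0]}, {"travel": [0, 0, 0], "turn": [0, 0, 0]}, {"travel": [0, 0, 0], "turn": [0, 0, 0]}, {"travel": [0, 0, 0], "turn": [0, 0, 0]}], "gripper": 0.55, "force": 25}}

```text
time: 4.3
position: [0.5067, -0.2067, 0.0286]
tool_rot: [0.466, 3.107, 0.0]
ft_force: [-0.3, -0.3, -0.2]
grip_width: 0.676
grip_force: 25.0
```

Call:
{"method": "step_arm", "body": {"commands": [{"travel": [0, 0, 0], "turn": [0, 0, 0]}, {"travel": [0, 0, 0], "turn": [0, 0, 0]}, {"travel": [0, 0, 0], "turn": [0, 0, 0]}]}}

```text
time: 4.6
position: [0.5067, -0.2067, 0.0286]
tool_rot: [0.466, 3.107, 0.0]
ft_force: [0.2, 0.6, 0.2]
grip_width: 0.677
grip_force: 25.0
```

Call:
{"method": "step_arm", "body": {"commands": [{"travel": [0, 0, -0.03], "turn": [0, 0, 0]}, {"travel": [0, 0, -0.07], "turn": [0, 0, 0]}, {"travel": [0, 0, -0.11], "turn": [0, 0, 0]}, {"travel": [0, 0.01, -0.15], "turn": [0, 0, 0]}, {"travel": [0.01, 0.04, -0.18], "turn": [0, 0, 0]}]}}

```text
time: 5.1
position: [0.5089, -0.1691, 0.211]
tool_rot: [0.476, 3.102, -0.004]
ft_force: [0.5, 1.0, -1.5]
grip_width: 0.676
grip_force: 25.0
```

Call:
{"method": "step_arm", "body": {"commands": [{"travel": [0.018, 0.04, 0], "turn": [0, 0, 0]}, {"travel": [0.036, 0.08, 0], "turn": [0, 0, 0]}, {"travel": [0.054, 0.12, 0], "turn": [0, 0, 0]}, {"travel": [0.072, 0.16, 0], "turn": [0, 0, 0]}, {"travel": [0.09, 0.2, 0], "turn": [0, 0, 0]}]}}

```text
time: 5.6
position: [0.4806, 0.0535, 0.2083]
tool_rot: [-0.466, -3.107, -0.0]
ft_force: [1.3, 0.1, -3.0]
grip_width: 0.678
grip_force: 25.0
```

Call:
{"method": "step_arm", "body": {"commands": [{"travel": [0.018, 0.04, 0], "turn": [0, 0, 0]}, {"travel": [0.036, 0.08, 0], "turn": [0, 0, 0]}, {"travel": [0.054, 0.12, 0], "turn": [0, 0, 0]}, {"travel": [0.069, 0.148, 0], "turn": [0, 0, 0]}, {"travel": [0.069, 0.148, 0], "turn": [0, 0, 0]}]}}

```text
time: 6.1
position: [0.4566, 0.2193, 0.2077]
tool_rot: [-0.453, -3.107, -0.002]
ft_force: [-0.3, 0.4, -1.2]
grip_width: 0.677
grip_force: 25.0
```

Call:
{"method": "step_arm", "body": {"commands": [{"travel": [0, 0, 0], "turn": [0, 0, 0]}, {"travel": [0, 0, 0], "turn": [0, 0, 0]}, {"travel": [0, 0, 0], "turn": [0, 0, 0]}]}}

```text
time: 6.4
position: [0.4594, 0.2122, 0.2085]
tool_rot: [-0.47, -3.106, 0.0]
ft_force: [-0.5, 0.0, -1.1]
grip_width: 0.677
grip_force: 25.0
```

```bash
cat > look.py <<'E'
from h import *
import sys,json
st=ctrl.get_state();im=ctrl.get_image("wrist")[:,:,::-1].copy();n=sys.argv[1];cv2.imwrite(f"pics/{n}.png",im)
json.dump({k:np.array(st[k]).tolist() for k in("position","tool_rot")},open(n+".json","w"));print(st["position"],st["qd"].round(3),st["ft_force"])
E
python3 look.py w3
```

```text
[0.45935633 0.21223811 0.2084771 ] [ 0.002 -0.001 -0.005 -0.004 -0.004  0.001 -0.   ] [-0.51495793  0.04473645 -1.07311112]
```

View pics/w3.png

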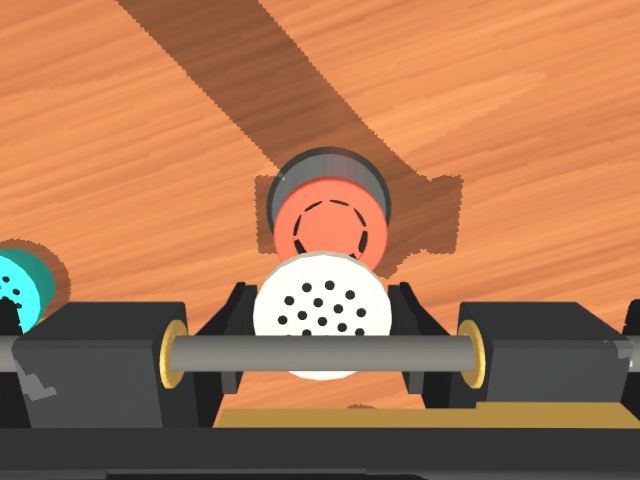

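The wrist view shows the insert gripped at about (322,316), and the rim behind it, spanning 273–388 with its top at row 177. I'll fit known-size circles to both edges.

```bash
cat > fit.py <<'E'
from h import *
from scipy.optimize import least_squares
def circfit(c,pts,r,x0,zfix=None,zprior=None,sz=.004):
    # pts image edge points; ray to plane z -> distance from centre = r
    def f(p):
        z=p[2] if zfix is None else zfix
        q=np.array([onplane(c,tuple(u),z) for u in pts])
        e=np.hypot(q[:,0]-p[0],q[:,1]-p[1])-r
        return np.append(e,(p[2]-zprior)/sz*.0005*np.sqrt(len(pts)) if zprior else (0. if zfix is None else p[2]-zfix))
    s=least_squares(f,x0,loss="soft_l1",f_scale=.0005);return s.x,np.std(f(s.x)[:-1])
E
python3 - <<'E'
from fit import *
import json
st=json.load(open("w3.json"));c=cam("wrist",st);im=cv2.imread("pics/w3.png")
h=cv2.cvtColor(im,cv2.COLOR_BGR2HSV)
print(h[185,330],h[215,285],h[300,300],h[160,330],h[235,265],h[235,395],h[120,330])
s=im.astype(int)
sal=((h[...,0]<9)|(h[...,0]>174))&(h[...,1]>90)&(h[...,2]>180)
sal[:165]=0;sal[:,:255]=0;sal[:,405:]=0
pts=[]
for y in range(182,246,4):
    x=np.flatnonzero(sal[y])
    pts+=[(x[0]-.5,y),(x[-1]+.5,y)]
for x in range(300,362,4):
    y=np.flatnonzero(sal[:,x]);pts.append((x,y[0]-.5))
print([tuple(map(float,p)) for p in pts[:32:4]])
for kw in({},dict(zprior=.092),dict(zfix=.090),dict(zfix=.095)):print(circfit(c,pts,.041,[.459,.217,.092],**kw))
w=(s.min(2)>175)&(s.max(2)-s.min(2)<40)
ip=[]
for y in range(262,322,4):
    x=np.flatnonzero(w[y,240:405])+240;ip+=[(x[0]-.5,y),(x[-1]+.5,y)]
for x in range(300,344,4):
    y=np.flatnonzero(w[240:330,x])+240;ip.append((x,y[0]-.5))
X,e=circfit(c,ip,.03,[.459,.212,.207]);print("ins top",X,e,circfit(c,ip,.03,[.459,.212,.207],zfix=.2068),st["position"])
E
```

```text
[  7 147 254] [  7 153 254] [ 26   7 254] [ 11  34 126] [ 11 149 145] [ 11 155 151] [ 10 152 158]
[(310.5, 182.0), (294.5, 190.0), (286.5, 198.0), (280.5, 206.0), (277.5, 214.0), (274.5, 222.0), (273.5, 230.0), (272.5, 238.0)]
(array([0.46041029, 0.21847797, 0.08511079]), np.float64(0.0005164784930361798))
(array([0.46020927, 0.21850196, 0.08723389]), np.float64(0.0005532469139589531))
(array([0.45993152, 0.21855477, 0.09      ]), np.float64(0.0006480343856399939))
(array([0.45940032, 0.21875111, 0.095     ]), np.float64(0.000884031328022147))
ins top [0.46263842 0.2116419  0.20281783] 0.00031225964732459183 (array([0.46157479, 0.21200016, 0.2068    ]), np.float64(0.0004789386574401836)) [0.45935633270788695, 0.21223810783765268, 0.20847710137951775]
```

Call:
{"method": "step_arm", "body": {"commands": [{"travel": [0.002, 0.006, 0.025], "turn": [0, 0, 0]}, {"travel": [0.002, 0.006, 0.05], "turn": [0, 0, 0]}, {"travel": [0.002, 0.006, 0.07], "turn": [0, 0, 0]}, {"travel": [0.002, 0.006, 0.08], "turn": [0, 0, 0]}, {"travel": [0.002, 0.006, 0.08], "turn": [0, 0, 0]}]}}

```text
time: 6.95
position: [0.4581, 0.219, 0.1274]
tool_rot: [-0.468, -3.105, 0.003]
ft_force: [-0.0, 0.2, -1.5]
grip_width: 0.678
grip_force: 25.0
```

Call:
{"method": "step_arm", "body": {"commands": [{"travel": [0, 0, 0], "turn": [0, 0, 0]}, {"travel": [0, 0, 0], "turn": [0, 0, 0]}, {"travel": [0, 0, 0], "turn": [0, 0, 0]}]}}

```text
time: 7.25
position: [0.4595, 0.2205, 0.1297]
tool_rot: [0.466, 3.105, 0.002]
ft_force: [0.3, 0.5, -1.9]
grip_width: 0.681
grip_force: 25.0
```

```bash
python3 look.py w4
python3 - <<'E'
from h import *
s=ctrl.get_image("side")[:,:,::-1];t=ctrl.get_image("top")[:,:,::-1]
cv2.imwrite("pics/s4f.png",s);cv2.imwrite("pics/t4f.png",t)
a=cv2.resize(s[250:390,300:440],None,fx=2.8,fy=2.8,interpolation=cv2.INTER_CUBIC)
b=cv2.resize(t[225:365,95:235],None,fx=2.8,fy=2.8,interpolation=cv2.INTER_CUBIC)
cv2.imwrite("pics/st4.png",np.hstack([a,b]))
E
```

```text
[0.45949511 0.22046134 0.12968914] [-0.001  0.001 -0.     0.005  0.001 -0.001  0.   ] [ 0.31831309  0.52904346 -1.89381902]
```

View pics/st4.png

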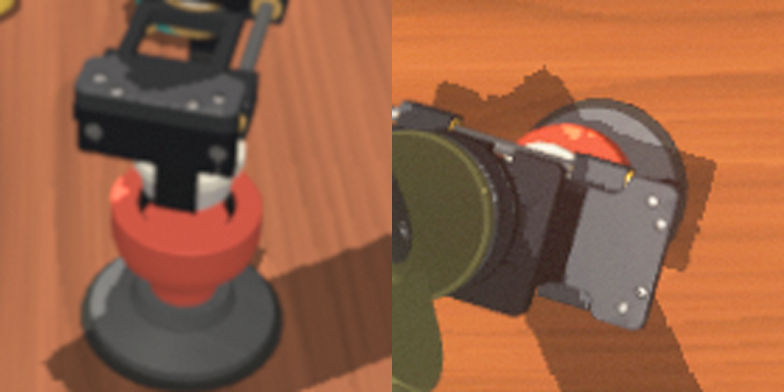

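The side crop shows the insert centred over the mouth left-to-right (about 190 against 187). I'll cross-check the rim centre in the first top and side images.

Run:
```python
from fit import *
t=cv2.imread("pics/top0.png");s=cv2.imread("pics/side0.png")
h=cv2.cvtColor(t,cv2.COLOR_BGR2HSV);print(h[294,134],h[294,128],h[294,178],h[294,186],h[294,157],h[275,157])
h2=cv2.cvtColor(s,cv2.COLOR_BGR2HSV);print(h2[322,343],h2[322,336],h2[330,366],h2[312,366],h2[322,396],h2[306,366])
c=cam("top")
pt=[]
m=(h[...,0]<9)&(h[...,1]>100)&(h[...,2]>180)
print([ (y,np.flatnonzero(m[y,120:205])[[0,-1]]+120) for y in range(272,318,6) if m[y,120:205].any()])
for y in range(270,318,3):
    x=np.flatnonzero(m[y,125:190])+125
    if len(x): pt+=[(x[0]-.5,y),(x[-1]+.5,y)]
for z in(.087,.09,.095):print(circfit(c,pt,.041,[.459,.217,z],zfix=z))
```

```text
[ 11 158 255] [ 11 185 219] [ 12 143 255] [  7  52 177] [ 12 146 255] [ 11 149 255]
[  6 150 254] [ 10 148 167] [  6 150 254] [  3 161 128] [ 10 147 172] [  6 150 255]
[(272, array([144, 168])), (278, array([150, 174])), (284, array([133, 178])), (290, array([131, 179])), (296, array([139, 180])), (302, array([141, 178])), (308, array([146, 176])), (314, array([170, 171]))]
(array([0.45993471, 0.21680909, 0.087     ]), np.float64(0.004940525920754517))
(array([0.45996642, 0.21611688, 0.09      ]), np.float64(0.004985332131445275))
(array([0.46001229, 0.21495144, 0.095     ]), np.float64(0.005059382659927228))
```

Call:
{"method": "step_arm", "body": {"commands": [{"travel": [-0.001, -0.003, 0.0], "turn": [0, 0, 0]}, {"travel": [-0.001, -0.003, 0.004], "turn": [0, 0, 0]}, {"travel": [-0.001, -0.003, 0.008], "turn": [0, 0, 0]}, {"travel": [-0.001, -0.003, 0.008], "turn": [0, 0, 0]}, {"travel": [-0.001, -0.003, 0.008], "turn": [0, 0, 0]}]}}

```text
time: 7.9
position: [0.4587, 0.2169, 0.1203]
tool_rot: [-0.466, -3.106, 0.001]
ft_force: [0.1, 0.7, -1.4]
grip_width: 0.676
grip_force: 25.0
```

Call:
{"method": "step_arm", "body": {"commands": [{"travel": [0, 0, 0.002], "turn": [0, 0, 0]}, {"travel": [0, 0, 0.004], "turn": [0, 0, 0]}, {"travel": [0, 0, 0.004], "turn": [0, 0, 0]}]}}

```text
time: 8.2
position: [0.4587, 0.2169, 0.1162]
tool_rot: [-0.466, -3.106, 0.001]
ft_force: [-0.5, -0.0, -0.8]
grip_width: 0.68
grip_force: 25.0
```

Call:
{"method": "step_arm", "body": {"commands": [{"travel": [0, 0, 0.0015], "turn": [0, 0, 0]}, {"travel": [0, 0, 0.003], "turn": [0, 0, 0]}, {"travel": [0, 0, 0.003], "turn": [0, 0, 0]}]}}

```text
time: 8.5
position: [0.4587, 0.2169, 0.1133]
tool_rot: [-0.466, -3.107, 0.0]
ft_force: [-0.4, 1.0, -2.0]
grip_width: 0.677
grip_force: 25.0
```

Call:
{"method": "step_arm", "body": {"commands": [{"travel": [0, 0, 0.0015], "turn": [0, 0, 0]}, {"travel": [0, 0, 0.003], "turn": [0, 0, 0]}, {"travel": [0, 0, 0.003], "turn": [0, 0, 0]}]}}

```text
time: 8.8
position: [0.4587, 0.2169, 0.1103]
tool_rot: [-0.466, -3.107, 0.0]
ft_force: [-0.5, 0.1, -1.7]
grip_width: 0.678
grip_force: 25.0
```

Call:
{"method": "step_arm", "body": {"commands": [{"travel": [0, 0, 0.001], "turn": [0, 0, 0]}, {"travel": [0, 0, 0.002], "turn": [0, 0, 0]}, {"travel": [0, 0, 0.002], "turn": [0, 0, 0]}]}}

```text
time: 9.1
position: [0.4589, 0.2175, 0.109]
tool_rot: [0.466, 3.107, 0.001]
ft_force: [-1.5, 0.5, 1.6]
grip_width: 0.677
grip_force: 25.0
```

Contact with the pads is felt, with about +3 N change. I'll release and retreat upward.

Call:
{"method": "step_arm", "body": {"commands": [{"travel": [0, 0, 0], "turn": [0, 0, 0]}, {"travel": [0, 0, 0], "turn": [0, 0, 0]}, {"travel": [0, 0, 0], "turn": [0, 0, 0]}, {"travel": [0, 0, 0], "turn": [0, 0, 0]}], "gripper": 0.88}}

```text
time: 9.5
position: [0.459, 0.2167, 0.1086]
tool_rot: [0.466, 3.107, -0.0]
ft_force: [0.5, -0.2, 0.4]
grip_width: 0.865
grip_force: 0.0
```

Call:
{"method": "step_arm", "body": {"commands": [{"travel": [0, 0, -0.015], "turn": [0, 0, 0]}, {"travel": [0, 0, -0.05], "turn": [0, 0, 0]}, {"travel": [0, 0, -0.09], "turn": [0, 0, 0]}, {"travel": [0, 0, -0.105], "turn": [0, 0, 0]}, {"travel": [0, 0, -0.105], "turn": [0, 0, 0]}]}}

```text
time: 10.0
position: [0.4605, 0.2176, 0.2164]
tool_rot: [0.466, 3.103, 0.006]
ft_force: [-0.0, -0.3, 0.2]
grip_width: 0.883
grip_force: 0.0
```

Call:
{"method": "step_arm", "body": {"commands": [{"travel": [0, 0, 0], "turn": [0, 0, 0]}, {"travel": [0, 0, 0], "turn": [0, 0, 0]}, {"travel": [0, 0, 0], "turn": [0, 0, 0]}], "gripper": 0, "force": 60}}

```text
time: 10.3
position: [0.4582, 0.2165, 0.2121]
tool_rot: [-0.466, -3.105, 0.003]
ft_force: [-0.4, -0.7, -0.4]
grip_width: 0.693
grip_force: 0.0
```

```bash
python3 look.py w5
python3 - <<'E'
from h import *
s=ctrl.get_image("side")[:,:,::-1];cv2.imwrite("pics/s5f.png",s)
w=cv2.imread("pics/w5.png")
a=cv2.resize(s[285:385,320:415],None,fx=4,fy=4,interpolation=cv2.INTER_CUBIC)
b=cv2.resize(w[150:300,250:410],(427,400),interpolation=cv2.INTER_CUBIC)
cv2.imwrite("pics/st5.png",np.hstack([a,b[:400]]))
E
```

```text
[0.45815254 0.21650177 0.21206458] [-0.    -0.001  0.001 -0.007 -0.001  0.001  0.   ] [-0.41569103 -0.65461818 -0.42562025]
```

View pics/st5.png

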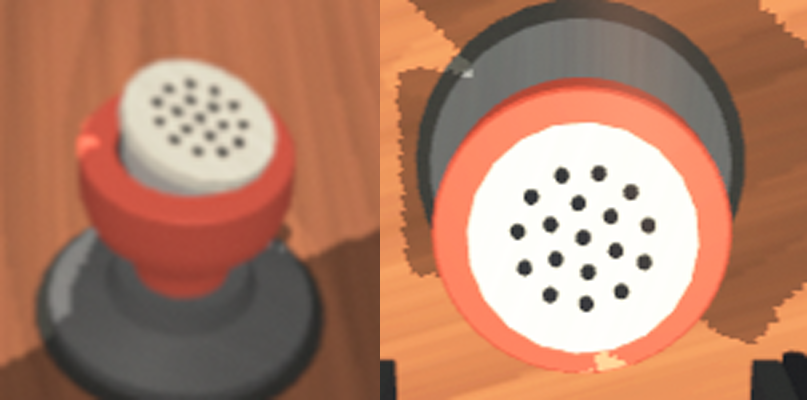

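The insert stands in the mouth, tilted: the side view shows the image-left (+x) edge high. I'll fit the tilted disc from both views.

```bash
cat > disc.py <<'E'
from fit import *
import json
def contour(im,box,thr):
    x0,y0,x1,y1=box;p=im[y0:y1,x0:x1].astype(int);m=((p.min(2)>thr)&(p.max(2)-p.min(2)<55)).astype(np.uint8)
    m=cv2.morphologyEx(m,cv2.MORPH_CLOSE,np.ones((5,5)))
    cs,_=cv2.findContours(m,cv2.RETR_EXTERNAL,cv2.CHAIN_APPROX_NONE);k=max(cs,key=cv2.contourArea)
    h=k[:,0];M=cv2.moments(k);ce=np.array([M["m10"],M["m01"]])/M["m00"];d=h-ce
    return h+.5*d/np.linalg.norm(d,axis=1)[:,None]+[x0,y0],cv2.contourArea(k)
def discfit(views,x0,r=.03,dw=None):
    def f(p):
        n=np.array([p[3],p[4],1.]);n/=np.linalg.norm(n);C=p[:3];out=[]
        for k,((m,o,A),pts) in enumerate(views):
            C2=C+(np.array([p[5],p[6],0]) if k==0 else 0)
            D=np.array([A@ray(m,tuple(u)) for u in pts]);s=((C2-o)@n)/(D@n);q=o+D*s[:,None]
            out.append((np.linalg.norm(q-C2,axis=1)-r)/np.sqrt(len(pts))*10)
        return np.concatenate(out+[p[5:]*2])
    s=least_squares(f,x0+[0,0],loss="soft_l1",f_scale=.0008);return s.x,[np.std(a) for a in [s.fun]]
E
python3 - <<'E'
from disc import *
w=cv2.imread("pics/w5.png");s=cv2.imread("pics/s5f.png")
print(s[315,365],s[306,352],s[331,370],s[334,366])
st=json.load(open("w5.json"))
pw,a=contour(w,(250,150,410,300),175);print(a,pw.min(0),pw.max(0))
for thr in(110,150,170,185):
    ps,a=contour(s,(340,290,400,345),thr);print(thr,a,ps.min(0),ps.max(0))
    for x0 in([.459,.217,.106,-.1,0.],[.459,.217,.106,0.,.1],[.459,.217,.106,-.2,-.1]):print(discfit([(cam("wrist",st),pw[::4]),(cam("side"),ps[::2])],x0)[0].round(4))
E
```

```text
[190 210 219] [179 201 219] [165 180 187] [ 90 103 199]
5690.5 [282.50001588 195.50002749] [368.49998405 281.49997209]
110 979.5 [349.50000176 299.50058555] [387.49999848 333.49996896]
[ 4.580e-01  2.205e-01  1.005e-01 -1.549e-01  2.817e-01 -3.000e-04
 -3.000e-04]
[ 4.580e-01  2.205e-01  1.005e-01 -1.549e-01  2.817e-01 -3.000e-04
 -3.000e-04]
[ 4.580e-01  2.205e-01  1.005e-01 -1.549e-01  2.817e-01 -3.000e-04
 -3.000e-04]
150 897.5 [349.51140465 299.50253792] [387.49999835 332.49986046]
[ 0.4567  0.2194  0.1009 -0.2555  0.226   0.0005  0.0005]
[ 0.4567  0.2194  0.1009 -0.2555  0.226   0.0005  0.0005]
[ 0.4567  0.2194  0.1009 -0.2555  0.226   0.0005  0.0005]
170 821.0 [350.50014329 300.5000012 ] [387.49985569 330.49999882]
[ 0.4558  0.2173  0.1003 -0.241   0.1244  0.0016  0.0022]
[ 0.4558  0.2173  0.1003 -0.241   0.1244  0.0016  0.0022]
[ 0.4558  0.2173  0.1003 -0.241   0.1244  0.0016  0.0022]
185 758.0 [350.51253271 300.50181018] [387.49943737 329.4999437 ]
[ 0.4557  0.2159  0.0999 -0.2961  0.0774  0.0018  0.0035]
[ 0.4557  0.2159  0.0999 -0.2961  0.0774  0.0018  0.0035]
[ 0.4557  0.2159  0.0999 -0.2961  0.0774  0.0018  0.0035]
```

The disc normal is about (−0.25, 0.1), so the high side is along tool −x, by about 0.27 rad. I'll press there first with the closed fingers.

Call:
{"method": "step_arm", "body": {"commands": [{"travel": [-0.02, 0.001, 0.02], "turn": [0, 0, 0]}, {"travel": [-0.031, 0.001, 0.05], "turn": [0, 0, 0]}, {"travel": [-0.031, 0.001, 0.075], "turn": [0, 0, 0]}, {"travel": [-0.031, 0.001, 0.08], "turn": [0, 0, 0]}, {"travel": [-0.031, 0.001, 0.08], "turn": [0, 0, 0]}]}}

```text
time: 10.9
position: [0.488, 0.2086, 0.1327]
tool_rot: [-0.466, -3.105, 0.003]
ft_force: [-1.0, -0.4, 0.1]
grip_width: 0.14
grip_force: 0.0
```

Call:
{"method": "step_arm", "body": {"commands": [{"travel": [0, 0, 0], "turn": [0, 0, 0]}, {"travel": [0, 0, 0], "turn": [0, 0, 0]}, {"travel": [0, 0, 0], "turn": [0, 0, 0]}]}}

```text
time: 11.2
position: [0.4894, 0.2093, 0.1348]
tool_rot: [0.465, 3.105, 0.003]
ft_force: [-0.5, -0.1, 0.1]
grip_width: 0.01
grip_force: 0.0
```

Run:
```python
from h import *
st=ctrl.get_state();R=Ro.from_rotvec(st["tool_rot"]);print(st["position"],R.inv().apply(st["position"]-[.459,.2175,0]),R.as_matrix()[:,2],st["ft_force"])
```

```text
[0.4894149  0.20931665 0.13484416] [-0.031669    0.00134976 -0.13479701] [ 0.00191959  0.00141974 -0.99999715] [-0.50253082 -0.1307935   0.08774671]
```

Call:
{"method": "step_arm", "body": {"commands": [{"travel": [0, 0, 0.002], "turn": [0, 0, 0]}, {"travel": [0, 0, 0.004], "turn": [0, 0, 0]}, {"travel": [0, 0, 0.006], "turn": [0, 0, 0]}, {"travel": [0, 0, 0.008], "turn": [0, 0, 0]}, {"travel": [0, 0, 0.008], "turn": [0, 0, 0]}]}}

```text
time: 11.7
position: [0.4891, 0.2089, 0.1256]
tool_rot: [0.466, 3.106, 0.001]
ft_force: [1.5, -0.5, 1.2]
grip_width: 0.005
grip_force: 0.2
```

Call:
{"method": "step_arm", "body": {"commands": [{"travel": [0, 0, 0.001], "turn": [0, 0, 0]}, {"travel": [0, 0, 0.002], "turn": [0, 0, 0]}, {"travel": [0, 0, 0.002], "turn": [0, 0, 0]}]}}

```text
time: 12.0
position: [0.4895, 0.2088, 0.1243]
tool_rot: [0.466, 3.105, 0.001]
ft_force: [0.9, -0.5, 4.9]
grip_width: 0.004
grip_force: 2.3
```

Call:
{"method": "step_arm", "body": {"commands": [{"travel": [0, 0, 0.001], "turn": [0, 0, 0]}, {"travel": [0, 0, 0.002], "turn": [0, 0, 0]}, {"travel": [0, 0, 0.002], "turn": [0, 0, 0]}]}}

```text
time: 12.3
position: [0.4901, 0.2087, 0.1231]
tool_rot: [0.466, 3.104, 0.002]
ft_force: [0.9, -1.1, 9.2]
grip_width: 0.006
grip_force: 4.4
```

Call:
{"method": "step_arm", "body": {"commands": [{"travel": [0, 0, 0.001], "turn": [0, 0, 0]}, {"travel": [0, 0, 0.002], "turn": [0, 0, 0]}, {"travel": [0, 0, 0.002], "turn": [0, 0, 0]}]}}

```text
time: 12.6
position: [0.4909, 0.2087, 0.1214]
tool_rot: [0.466, 3.103, 0.003]
ft_force: [2.9, -2.1, 8.7]
grip_width: 0.002
grip_force: 4.3
```

Call:
{"method": "step_arm", "body": {"commands": [{"travel": [0, 0, 0.001], "turn": [0, 0, 0]}, {"travel": [0, 0, 0.002], "turn": [0, 0, 0]}, {"travel": [0, 0, 0.002], "turn": [0, 0, 0]}]}}

```text
time: 12.9
position: [0.4917, 0.2084, 0.1196]
tool_rot: [0.467, 3.101, 0.003]
ft_force: [3.1, -1.3, 8.4]
grip_width: 0.004
grip_force: 4.0
```

Call:
{"method": "step_arm", "body": {"commands": [{"travel": [0, 0, -0.006], "turn": [0, 0, 0]}, {"travel": [0, 0, -0.012], "turn": [0, 0, 0]}, {"travel": [0.03, 0, -0.015], "turn": [0, 0, 0]}, {"travel": [0.06, 0, -0.015], "turn": [0, 0, 0]}, {"travel": [0.062, 0, -0.005], "turn": [0, 0, 0]}]}}

```text
time: 13.4
position: [0.4264, 0.2291, 0.1229]
tool_rot: [-0.459, -3.106, -0.002]
ft_force: [0.6, -0.4, -0.8]
grip_width: 0.0
grip_force: 0.0
```

Call:
{"method": "step_arm", "body": {"commands": [{"travel": [0, 0, 0], "turn": [0, 0, 0]}, {"travel": [0, 0, 0.004], "turn": [0, 0, 0]}, {"travel": [0, 0, 0.004], "turn": [0, 0, 0]}]}}

```text
time: 13.7
position: [0.4301, 0.2262, 0.118]
tool_rot: [-0.468, -3.106, 0.002]
ft_force: [0.3, 0.5, 0.4]
grip_width: 0.008
grip_force: 0.0
```

Call:
{"method": "step_arm", "body": {"commands": [{"travel": [0, 0, 0.002], "turn": [0, 0, 0]}, {"travel": [0, 0, 0.004], "turn": [0, 0, 0]}, {"travel": [0, 0, 0.006], "turn": [0, 0, 0]}, {"travel": [0, 0, 0.006], "turn": [0, 0, 0]}]}}

```text
time: 14.1
position: [0.4301, 0.2268, 0.1133]
tool_rot: [0.467, 3.106, 0.0]
ft_force: [-0.8, -1.0, 4.7]
grip_width: 0.01
grip_force: 2.3
```

Call:
{"method": "step_arm", "body": {"commands": [{"travel": [0, 0, 0.001], "turn": [0, 0, 0]}, {"travel": [0, 0, 0.002], "turn": [0, 0, 0]}, {"travel": [0, 0, 0.002], "turn": [0, 0, 0]}]}}

```text
time: 14.4
position: [0.4299, 0.2269, 0.1122]
tool_rot: [0.467, 3.107, 0.001]
ft_force: [-4.3, -1.6, 9.9]
grip_width: 0.003
grip_force: 5.8
```

Call:
{"method": "step_arm", "body": {"commands": [{"travel": [0, 0, -0.008], "turn": [0, 0, 0]}, {"travel": [0, 0, -0.016], "turn": [0, 0, 0]}, {"travel": [-0.03, 0, -0.016], "turn": [0, 0, 0]}, {"travel": [-0.061, 0, -0.016], "turn": [0, 0, 0]}, {"travel": [-0.061, 0, -0.014], "turn": [0, 0, 0]}]}}

```text
time: 14.9
position: [0.4918, 0.2071, 0.1255]
tool_rot: [0.472, 3.102, 0.0]
ft_force: [-0.7, -0.1, 0.9]
grip_width: 0.006
grip_force: 0.0
```

Call:
{"method": "step_arm", "body": {"commands": [{"travel": [0, 0, 0], "turn": [0, 0, 0]}, {"travel": [0, 0, 0.002], "turn": [0, 0, 0]}, {"travel": [0, 0, 0.004], "turn": [0, 0, 0]}, {"travel": [0, 0, 0.005], "turn": [0, 0, 0]}, {"travel": [0, 0, 0.005], "turn": [0, 0, 0]}]}}

```text
time: 15.4
position: [0.4872, 0.2097, 0.1198]
tool_rot: [-0.464, -3.106, -0.001]
ft_force: [-1.9, -0.0, 1.9]
grip_width: 0.007
grip_force: 1.0
```

Call:
{"method": "step_arm", "body": {"commands": [{"travel": [0, 0, 0.001], "turn": [0, 0, 0]}, {"travel": [0, 0, 0.002], "turn": [0, 0, 0]}, {"travel": [0, 0, 0.002], "turn": [0, 0, 0]}]}}

```text
time: 15.7
position: [0.488, 0.2095, 0.1183]
tool_rot: [0.466, 3.106, 0.001]
ft_force: [-2.1, 0.4, 5.2]
grip_width: 0.007
grip_force: 2.7
```

Call:
{"method": "step_arm", "body": {"commands": [{"travel": [0, 0, 0.001], "turn": [0, 0, 0]}, {"travel": [0, 0, 0.002], "turn": [0, 0, 0]}, {"travel": [0, 0, 0.003], "turn": [0, 0, 0]}, {"travel": [0, 0, 0.003], "turn": [0, 0, 0]}]}}

```text
time: 16.1
position: [0.4891, 0.2093, 0.1161]
tool_rot: [0.466, 3.104, 0.002]
ft_force: [-0.6, -0.2, 7.6]
grip_width: 0.003
grip_force: 3.7
```

Call:
{"method": "step_arm", "body": {"commands": [{"travel": [0, 0, 0], "turn": [0, 0, 0]}, {"travel": [0, 0, -0.01], "turn": [0, 0, 0]}, {"travel": [0, 0, -0.03], "turn": [0, 0, 0]}, {"travel": [0.028, 0, -0.07], "turn": [0, 0, 0]}, {"travel": [0.028, 0, -0.097], "turn": [0, 0, 0]}]}}

```text
time: 16.6
position: [0.459, 0.2187, 0.2135]
tool_rot: [-0.462, -3.107, -0.002]
ft_force: [0.3, 0.1, 1.2]
grip_width: 0.002
grip_force: 0.0
```

Call:
{"method": "step_arm", "body": {"commands": [{"travel": [0, 0, 0], "turn": [0, 0, 0]}, {"travel": [0, 0, 0], "turn": [0, 0, 0]}, {"travel": [0, 0, 0], "turn": [0, 0, 0]}]}}

```text
time: 16.9
position: [0.4606, 0.2168, 0.2105]
tool_rot: [-0.466, -3.106, 0.002]
ft_force: [0.3, -0.1, -0.2]
grip_width: 0.01
grip_force: 0.0
```

```bash
python3 look.py w6
python3 - <<'E'
from disc import *
s=ctrl.get_image("side")[:,:,::-1];cv2.imwrite("pics/s6f.png",s)
w=cv2.imread("pics/w6.png")
a=cv2.resize(s[285:385,320:415],None,fx=4,fy=4,interpolation=cv2.INTER_CUBIC)
b=cv2.resize(w[150:300,250:410],(427,400),interpolation=cv2.INTER_CUBIC)
cv2.imwrite("pics/st6.png",np.hstack([a,b[:400]]))
st=json.load(open("w6.json"));pw,_=contour(w,(250,150,410,300),175)
for thr in(150,170,185):
    ps,a=contour(s,(340,290,400,345),thr);print(thr,a,discfit([(cam("wrist",st),pw[::4]),(cam("side"),ps[::2])],[.459,.217,.104,-.1,0.])[0].round(4))
E
```

```text
[0.46058462 0.21676487 0.21050782] [ 0.002  0.01   0.     0.009 -0.001  0.001 -0.   ] [ 0.25967053 -0.13032076 -0.19505478]
150 888.5 [ 4.596e-01  2.191e-01  9.820e-02 -2.050e-02  1.390e-01  1.100e-03
  1.000e-04]
170 820.0 [ 0.4594  0.2175  0.0982 -0.0378  0.0632  0.0012  0.0015]
185 758.5 [ 0.4594  0.217   0.0986 -0.0314  0.0106  0.0012  0.0018]
```

View pics/st6.png

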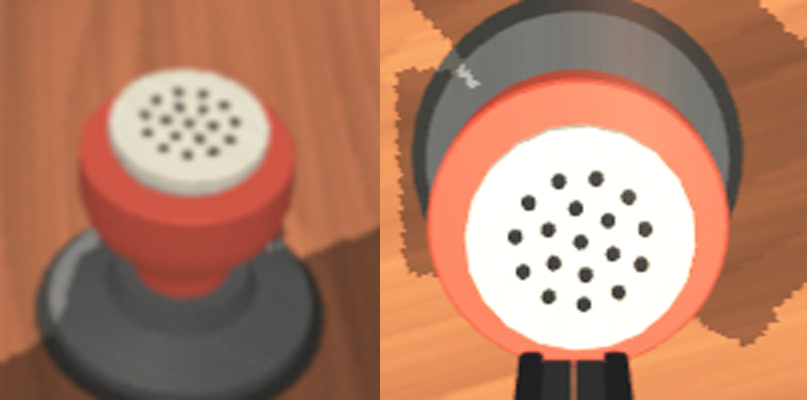

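The insert is now nearly level, slightly high on the −x tool side, with the flange a few mm above the rim. Next is the +x side.

Call:
{"method": "step_arm", "body": {"commands": [{"travel": [0.02, 0, 0.03], "turn": [0, 0, 0]}, {"travel": [0.032, 0, 0.06], "turn": [0, 0, 0]}, {"travel": [0.032, 0, 0.085], "turn": [0, 0, 0]}, {"travel": [0.032, 0, 0.09], "turn": [0, 0, 0]}, {"travel": [0.032, 0, 0.092], "turn": [0, 0, 0]}]}}

```text
time: 17.5
position: [0.4303, 0.2261, 0.1188]
tool_rot: [-0.467, -3.106, 0.003]
ft_force: [-0.4, 0.8, 0.1]
grip_width: 0.005
grip_force: 0.0
```

Call:
{"method": "step_arm", "body": {"commands": [{"travel": [0, 0, 0], "turn": [0, 0, 0]}, {"travel": [0, 0, 0.002], "turn": [0, 0, 0]}, {"travel": [0, 0, 0.004], "turn": [0, 0, 0]}, {"travel": [0, 0, 0.005], "turn": [0, 0, 0]}, {"travel": [0, 0, 0.005], "turn": [0, 0, 0]}]}}

```text
time: 18.0
position: [0.4305, 0.2267, 0.1147]
tool_rot: [0.466, 3.107, 0.0]
ft_force: [-0.1, 0.3, 0.5]
grip_width: 0.003
grip_force: 0.0
```

Call:
{"method": "step_arm", "body": {"commands": [{"travel": [0, 0, 0.001], "turn": [0, 0, 0]}, {"travel": [0, 0, 0.002], "turn": [0, 0, 0]}, {"travel": [0, 0, 0.002], "turn": [0, 0, 0]}]}}

```text
time: 18.3
position: [0.4306, 0.2268, 0.1135]
tool_rot: [0.466, 3.107, 0.001]
ft_force: [-2.2, -1.1, 6.7]
grip_width: 0.004
grip_force: 3.3
```

Call:
{"method": "step_arm", "body": {"commands": [{"travel": [0, 0, 0.001], "turn": [0, 0, 0]}, {"travel": [0, 0, 0.001], "turn": [0, 0, 0]}, {"travel": [0, 0, 0.001], "turn": [0, 0, 0]}]}}

```text
time: 18.6
position: [0.4305, 0.2269, 0.1129]
tool_rot: [-0.466, -3.107, -0.001]
ft_force: [-3.7, -2.0, 9.4]
grip_width: 0.001
grip_force: 4.8
```

Call:
{"method": "step_arm", "body": {"commands": [{"travel": [0, 0, 0.001], "turn": [0, 0, 0]}, {"travel": [0, 0, 0.001], "turn": [0, 0, 0]}]}}

```text
time: 18.8
position: [0.4303, 0.227, 0.1121]
tool_rot: [-0.466, -3.106, -0.001]
ft_force: [-4.0, -1.6, 11.7]
grip_width: 0.004
grip_force: 5.7
```

Call:
{"method": "step_arm", "body": {"commands": [{"travel": [0, 0, 0.001], "turn": [0, 0, 0]}, {"travel": [0, 0, 0.001], "turn": [0, 0, 0]}]}}

```text
time: 19.0
position: [0.4302, 0.2271, 0.1112]
tool_rot: [-0.466, -3.106, -0.001]
ft_force: [-4.4, -1.1, 12.2]
grip_width: 0.006
grip_force: 6.3
```

Call:
{"method": "step_arm", "body": {"commands": [{"travel": [0, 0, 0.0005], "turn": [0, 0, 0]}, {"travel": [0, 0, 0.0005], "turn": [0, 0, 0]}]}}

```text
time: 19.2
position: [0.4301, 0.2272, 0.1109]
tool_rot: [-0.466, -3.106, -0.001]
ft_force: [-5.4, -2.0, 13.4]
grip_width: 0.007
grip_force: 6.9
```

Call:
{"method": "step_arm", "body": {"commands": [{"travel": [0, 0, -0.008], "turn": [0, 0, 0]}, {"travel": [0, 0, -0.014], "turn": [0, 0, 0]}, {"travel": [-0.03, 0, -0.014], "turn": [0, 0, 0]}, {"travel": [-0.06, 0, -0.014], "turn": [0, 0, 0]}, {"travel": [-0.06, 0, -0.011], "turn": [0, 0, 0]}]}}

```text
time: 19.7
position: [0.4918, 0.2071, 0.121]
tool_rot: [0.472, 3.102, 0.0]
ft_force: [0.2, 0.9, 0.6]
grip_width: 0.005
grip_force: 0.0
```

Call:
{"method": "step_arm", "body": {"commands": [{"travel": [0, 0, 0], "turn": [0, 0, 0]}, {"travel": [0, 0, 0.001], "turn": [0, 0, 0]}, {"travel": [0, 0, 0.002], "turn": [0, 0, 0]}, {"travel": [0, 0, 0.003], "turn": [0, 0, 0]}, {"travel": [0, 0, 0.003], "turn": [0, 0, 0]}]}}

```text
time: 20.2
position: [0.4873, 0.2094, 0.117]
tool_rot: [-0.465, -3.107, -0.0]
ft_force: [1.0, -1.0, -0.2]
grip_width: 0.003
grip_force: 0.0
```

Call:
{"method": "step_arm", "body": {"commands": [{"travel": [0, 0, 0.001], "turn": [0, 0, 0]}, {"travel": [0, 0, 0.002], "turn": [0, 0, 0]}, {"travel": [0, 0, 0.002], "turn": [0, 0, 0]}]}}

```text
time: 20.5
position: [0.488, 0.2093, 0.116]
tool_rot: [0.466, 3.107, 0.001]
ft_force: [-2.0, -0.6, 6.1]
grip_width: 0.006
grip_force: 2.9
```

Call:
{"method": "step_arm", "body": {"commands": [{"travel": [0, 0, 0.001], "turn": [0, 0, 0]}, {"travel": [0, 0, 0.002], "turn": [0, 0, 0]}, {"travel": [0, 0, 0.002], "turn": [0, 0, 0]}]}}

```text
time: 20.8
position: [0.4886, 0.2092, 0.1146]
tool_rot: [0.466, 3.105, 0.002]
ft_force: [-1.5, -0.9, 6.9]
grip_width: 0.008
grip_force: 3.8
```

Call:
{"method": "step_arm", "body": {"commands": [{"travel": [0, 0, 0.001], "turn": [0, 0, 0]}, {"travel": [0, 0, 0.001], "turn": [0, 0, 0]}, {"travel": [0, 0, 0.002], "turn": [0, 0, 0]}, {"travel": [0, 0, 0.002], "turn": [0, 0, 0]}]}}

```text
time: 21.2
position: [0.4893, 0.2091, 0.1131]
tool_rot: [0.466, 3.104, 0.002]
ft_force: [-2.1, -1.4, 10.1]
grip_width: 0.0
grip_force: 4.6
```

Call:
{"method": "step_arm", "body": {"commands": [{"travel": [0, 0, 0.001], "turn": [0, 0, 0]}, {"travel": [0, 0, 0.002], "turn": [0, 0, 0]}, {"travel": [0, 0, 0.002], "turn": [0, 0, 0]}]}}

```text
time: 21.5
position: [0.4898, 0.209, 0.1115]
tool_rot: [0.466, 3.103, 0.003]
ft_force: [0.2, -2.6, 10.6]
grip_width: 0.003
grip_force: 5.5
```

Call:
{"method": "step_arm", "body": {"commands": [{"travel": [0, 0, -0.008], "turn": [0, 0, 0]}, {"travel": [0, 0, -0.014], "turn": [0, 0, 0]}, {"travel": [0.03, 0, -0.014], "turn": [0, 0, 0]}, {"travel": [0.06, 0, -0.014], "turn": [0, 0, 0]}, {"travel": [0.06, 0, -0.008], "turn": [0, 0, 0]}]}}

```text
time: 22.0
position: [0.4273, 0.2288, 0.1173]
tool_rot: [-0.459, -3.106, -0.002]
ft_force: [0.4, 1.6, -1.1]
grip_width: 0.001
grip_force: 0.0
```

Call:
{"method": "step_arm", "body": {"commands": [{"travel": [0, 0, 0], "turn": [0, 0, 0]}, {"travel": [0, 0, 0.001], "turn": [0, 0, 0]}, {"travel": [0, 0, 0.002], "turn": [0, 0, 0]}, {"travel": [0, 0, 0.002], "turn": [0, 0, 0]}]}}

```text
time: 22.4
position: [0.4311, 0.2263, 0.115]
tool_rot: [0.468, 3.106, -0.0]
ft_force: [0.4, 0.1, -0.3]
grip_width: 0.002
grip_force: 0.0
```

Call:
{"method": "step_arm", "body": {"commands": [{"travel": [0, 0, 0.001], "turn": [0, 0, 0]}, {"travel": [0, 0, 0.002], "turn": [0, 0, 0]}, {"travel": [0, 0, 0.003], "turn": [0, 0, 0]}, {"travel": [0, 0, 0.003], "turn": [0, 0, 0]}]}}

```text
time: 22.8
position: [0.4307, 0.2266, 0.1127]
tool_rot: [0.466, 3.107, 0.0]
ft_force: [-1.5, -1.9, 4.7]
grip_width: 0.005
grip_force: 2.2
```

Call:
{"method": "step_arm", "body": {"commands": [{"travel": [0, 0, 0.001], "turn": [0, 0, 0]}, {"travel": [0, 0, 0.002], "turn": [0, 0, 0]}, {"travel": [0, 0, 0.002], "turn": [0, 0, 0]}]}}

```text
time: 23.1
position: [0.4304, 0.2268, 0.1113]
tool_rot: [-0.466, -3.106, -0.001]
ft_force: [-5.1, -1.9, 10.4]
grip_width: 0.005
grip_force: 5.1
```

Call:
{"method": "step_arm", "body": {"commands": [{"travel": [0, 0, 0.001], "turn": [0, 0, 0]}, {"travel": [0, 0, 0.001], "turn": [0, 0, 0]}]}}

```text
time: 23.3
position: [0.4302, 0.2269, 0.1105]
tool_rot: [-0.466, -3.106, -0.001]
ft_force: [-5.3, -2.6, 11.5]
grip_width: 0.005
grip_force: 5.7
```

Call:
{"method": "step_arm", "body": {"commands": [{"travel": [0, 0, 0.001], "turn": [0, 0, 0]}, {"travel": [0, 0, 0.001], "turn": [0, 0, 0]}]}}

```text
time: 23.5
position: [0.4301, 0.227, 0.1096]
tool_rot: [-0.466, -3.106, -0.001]
ft_force: [-5.3, -2.6, 12.7]
grip_width: 0.006
grip_force: 6.3
```

Call:
{"method": "step_arm", "body": {"commands": [{"travel": [0, 0, -0.008], "turn": [0, 0, 0]}, {"travel": [0, 0, -0.014], "turn": [0, 0, 0]}, {"travel": [-0.015, -0.018, -0.014], "turn": [0, 0, 0]}, {"travel": [-0.03, -0.036, -0.014], "turn": [0, 0, 0]}, {"travel": [-0.03, -0.036, -0.008], "turn": [0, 0, 0]}]}}

```text
time: 24.0
position: [0.4507, 0.1806, 0.1169]
tool_rot: [0.473, 3.103, 0.0]
ft_force: [-1.1, -0.4, -0.9]
grip_width: 0.006
grip_force: 0.0
```

Call:
{"method": "step_arm", "body": {"commands": [{"travel": [0, 0, 0], "turn": [0, 0, 0]}, {"travel": [0, 0, 0.001], "turn": [0, 0, 0]}, {"travel": [0, 0, 0.002], "turn": [0, 0, 0]}, {"travel": [0, 0, 0.003], "turn": [0, 0, 0]}, {"travel": [0, 0, 0.003], "turn": [0, 0, 0]}]}}

```text
time: 24.5
position: [0.4484, 0.1839, 0.1129]
tool_rot: [-0.465, -3.107, 0.0]
ft_force: [-0.6, -1.2, -0.4]
grip_width: 0.004
grip_force: 0.0
```

Call:
{"method": "step_arm", "body": {"commands": [{"travel": [0, 0, 0.001], "turn": [0, 0, 0]}, {"travel": [0, 0, 0.002], "turn": [0, 0, 0]}, {"travel": [0, 0, 0.002], "turn": [0, 0, 0]}]}}

```text
time: 24.8
position: [0.4487, 0.1836, 0.1111]
tool_rot: [0.466, 3.107, 0.0]
ft_force: [0.3, -0.2, 1.0]
grip_width: 0.008
grip_force: 0.4
```

Call:
{"method": "step_arm", "body": {"commands": [{"travel": [0, 0, 0.001], "turn": [0, 0, 0]}, {"travel": [0, 0, 0.002], "turn": [0, 0, 0]}, {"travel": [0, 0, 0.002], "turn": [0, 0, 0]}]}}

```text
time: 25.1
position: [0.4489, 0.1836, 0.1101]
tool_rot: [0.466, 3.107, 0.001]
ft_force: [-2.4, -1.2, 7.4]
grip_width: 0.007
grip_force: 3.9
```

Call:
{"method": "step_arm", "body": {"commands": [{"travel": [0, 0, 0.001], "turn": [0, 0, 0]}, {"travel": [0, 0, 0.001], "turn": [0, 0, 0]}]}}

```text
time: 25.3
position: [0.449, 0.1834, 0.1094]
tool_rot: [0.466, 3.106, 0.001]
ft_force: [-3.1, -0.9, 8.8]
grip_width: 0.007
grip_force: 5.0
```

Call:
{"method": "step_arm", "body": {"commands": [{"travel": [0, 0, 0.001], "turn": [0, 0, 0]}, {"travel": [0, 0, 0.001], "turn": [0, 0, 0]}]}}

```text
time: 25.5
position: [0.4491, 0.1833, 0.1088]
tool_rot: [0.467, 3.106, 0.001]
ft_force: [-4.0, -2.9, 12.9]
grip_width: 0.01
grip_force: 6.7
```

Call:
{"method": "step_arm", "body": {"commands": [{"travel": [0, 0, -0.008], "turn": [0, 0, 0]}, {"travel": [0, 0, -0.014], "turn": [0, 0, 0]}, {"travel": [0, 0.035, -0.014], "turn": [0, 0, 0]}, {"travel": [0, 0.07, -0.014], "turn": [0, 0, 0]}, {"travel": [0, 0.07, -0.01], "turn": [0, 0, 0]}]}}

```text
time: 26.0
position: [0.4698, 0.2559, 0.1177]
tool_rot: [0.457, 3.106, 0.005]
ft_force: [-1.1, 0.4, 0.4]
grip_width: 0.011
grip_force: 0.0
```

Call:
{"method": "step_arm", "body": {"commands": [{"travel": [0, 0, 0], "turn": [0, 0, 0]}, {"travel": [0, 0, 0.001], "turn": [0, 0, 0]}, {"travel": [0, 0, 0.002], "turn": [0, 0, 0]}, {"travel": [0, 0, 0.003], "turn": [0, 0, 0]}, {"travel": [0, 0, 0.003], "turn": [0, 0, 0]}]}}

```text
time: 26.5
position: [0.4691, 0.2499, 0.1141]
tool_rot: [-0.467, -3.107, -0.0]
ft_force: [-0.3, -0.4, -0.8]
grip_width: 0.006
grip_force: 0.0
```

Call:
{"method": "step_arm", "body": {"commands": [{"travel": [0, 0, 0.001], "turn": [0, 0, 0]}, {"travel": [0, 0, 0.002], "turn": [0, 0, 0]}, {"travel": [0, 0, 0.002], "turn": [0, 0, 0]}]}}

```text
time: 26.8
position: [0.4691, 0.2503, 0.1119]
tool_rot: [-0.466, -3.107, 0.0]
ft_force: [0.9, -0.1, -0.3]
grip_width: 0.006
grip_force: 0.0
```

Call:
{"method": "step_arm", "body": {"commands": [{"travel": [0, 0, 0.001], "turn": [0, 0, 0]}, {"travel": [0, 0, 0.002], "turn": [0, 0, 0]}, {"travel": [0, 0, 0.002], "turn": [0, 0, 0]}]}}

```text
time: 27.1
position: [0.4694, 0.2505, 0.1108]
tool_rot: [0.466, 3.107, 0.001]
ft_force: [-1.6, -1.6, 4.6]
grip_width: 0.004
grip_force: 2.5
```

Call:
{"method": "step_arm", "body": {"commands": [{"travel": [0, 0, 0.001], "turn": [0, 0, 0]}, {"travel": [0, 0, 0.001], "turn": [0, 0, 0]}]}}

```text
time: 27.3
position: [0.4695, 0.2506, 0.1104]
tool_rot: [0.466, 3.106, 0.001]
ft_force: [-2.7, -1.6, 7.8]
grip_width: 0.01
grip_force: 4.0
```

Call:
{"method": "step_arm", "body": {"commands": [{"travel": [0, 0, 0.001], "turn": [0, 0, 0]}, {"travel": [0, 0, 0.001], "turn": [0, 0, 0]}]}}

```text
time: 27.5
position: [0.4696, 0.2508, 0.1098]
tool_rot: [0.466, 3.106, 0.002]
ft_force: [-2.9, -1.1, 9.4]
grip_width: 0.003
grip_force: 5.0
```

Call:
{"method": "step_arm", "body": {"commands": [{"travel": [0, 0, 0.001], "turn": [0, 0, 0]}, {"travel": [0, 0, 0.001], "turn": [0, 0, 0]}]}}

```text
time: 27.7
position: [0.4698, 0.251, 0.1092]
tool_rot: [0.466, 3.106, 0.003]
ft_force: [-3.9, -1.9, 11.5]
grip_width: 0.009
grip_force: 6.0
```

Call:
{"method": "step_arm", "body": {"commands": [{"travel": [0, 0, 0.001], "turn": [0, 0, 0]}, {"travel": [0, 0, 0.001], "turn": [0, 0, 0]}]}}

```text
time: 27.9
position: [0.4699, 0.251, 0.109]
tool_rot: [0.466, 3.106, 0.003]
ft_force: [-5.3, -2.3, 15.9]
grip_width: 0.006
grip_force: 8.5
```

Call:
{"method": "step_arm", "body": {"commands": [{"travel": [0, 0, -0.008], "turn": [0, 0, 0]}, {"travel": [0, 0, -0.014], "turn": [0, 0, 0]}, {"travel": [-0.015, -0.018, -0.014], "turn": [0, 0, 0]}, {"travel": [-0.029, -0.036, -0.014], "turn": [0, 0, 0]}, {"travel": [-0.029, -0.036, -0.01], "turn": [0, 0, 0]}]}}

```text
time: 28.4
position: [0.488, 0.204, 0.1165]
tool_rot: [0.474, 3.104, -0.001]
ft_force: [0.2, 0.1, 0.1]
grip_width: 0.009
grip_force: 0.0
```

Call:
{"method": "step_arm", "body": {"commands": [{"travel": [0, 0, 0], "turn": [0, 0, 0]}, {"travel": [0, 0, 0.001], "turn": [0, 0, 0]}, {"travel": [0, 0, 0.002], "turn": [0, 0, 0]}, {"travel": [0, 0, 0.003], "turn": [0, 0, 0]}, {"travel": [0, 0, 0.003], "turn": [0, 0, 0]}]}}

```text
time: 28.9
position: [0.486, 0.2079, 0.1129]
tool_rot: [-0.465, -3.107, 0.0]
ft_force: [0.4, 0.5, 0.0]
grip_width: 0.005
grip_force: 0.0
```

Call:
{"method": "step_arm", "body": {"commands": [{"travel": [0, 0, 0.001], "turn": [0, 0, 0]}, {"travel": [0, 0, 0.002], "turn": [0, 0, 0]}, {"travel": [0, 0, 0.002], "turn": [0, 0, 0]}]}}

```text
time: 29.2
position: [0.4862, 0.2074, 0.1109]
tool_rot: [-0.466, -3.107, 0.0]
ft_force: [0.4, 0.8, 0.0]
grip_width: 0.004
grip_force: 0.0
```

Call:
{"method": "step_arm", "body": {"commands": [{"travel": [0, 0, 0.001], "turn": [0, 0, 0]}, {"travel": [0, 0, 0.001], "turn": [0, 0, 0]}]}}

```text
time: 29.4
position: [0.4864, 0.2075, 0.1105]
tool_rot: [0.466, 3.107, 0.0]
ft_force: [-1.4, -0.4, 3.1]
grip_width: 0.007
grip_force: 1.6
```

Call:
{"method": "step_arm", "body": {"commands": [{"travel": [0, 0, 0.001], "turn": [0, 0, 0]}, {"travel": [0, 0, 0.001], "turn": [0, 0, 0]}]}}

```text
time: 29.6
position: [0.4866, 0.2075, 0.1102]
tool_rot: [0.466, 3.107, 0.001]
ft_force: [-3.3, -0.9, 7.7]
grip_width: 0.008
grip_force: 3.9
```

Call:
{"method": "step_arm", "body": {"commands": [{"travel": [0, 0, 0.001], "turn": [0, 0, 0]}, {"travel": [0, 0, 0.001], "turn": [0, 0, 0]}]}}

```text
time: 29.8
position: [0.4867, 0.2074, 0.1096]
tool_rot: [0.466, 3.106, 0.001]
ft_force: [-2.9, -2.0, 10.7]
grip_width: 0.005
grip_force: 5.2
```

Call:
{"method": "step_arm", "body": {"commands": [{"travel": [0, 0, 0.001], "turn": [0, 0, 0]}, {"travel": [0, 0, 0.001], "turn": [0, 0, 0]}]}}

```text
time: 30.0
position: [0.4868, 0.2074, 0.1093]
tool_rot: [0.467, 3.106, 0.001]
ft_force: [-4.4, -3.0, 14.7]
grip_width: 0.005
grip_force: 7.6
```

Call:
{"method": "step_arm", "body": {"commands": [{"travel": [0, 0, -0.008], "turn": [0, 0, 0]}, {"travel": [0, 0, -0.014], "turn": [0, 0, 0]}, {"travel": [0.03, 0, -0.014], "turn": [0, 0, 0]}, {"travel": [0.059, 0, -0.014], "turn": [0, 0, 0]}, {"travel": [0.059, 0, -0.009], "turn": [0, 0, 0]}]}}

```text
time: 30.5
position: [0.4269, 0.2267, 0.1161]
tool_rot: [-0.459, -3.106, -0.002]
ft_force: [1.3, 0.3, -0.4]
grip_width: 0.004
grip_force: 0.0
```

Call:
{"method": "step_arm", "body": {"commands": [{"travel": [0, 0, 0], "turn": [0, 0, 0]}, {"travel": [0, 0, 0.001], "turn": [0, 0, 0]}, {"travel": [0, 0, 0.003], "turn": [0, 0, 0]}, {"travel": [0, 0, 0.005], "turn": [0, 0, 0]}, {"travel": [0, 0, 0.005], "turn": [0, 0, 0]}]}}

```text
time: 31.0
position: [0.4301, 0.2244, 0.1107]
tool_rot: [-0.467, -3.106, 0.001]
ft_force: [-1.6, -0.5, 0.8]
grip_width: 0.004
grip_force: 0.0
```

Call:
{"method": "step_arm", "body": {"commands": [{"travel": [0, 0, 0.001], "turn": [0, 0, 0]}, {"travel": [0, 0, 0.001], "turn": [0, 0, 0]}]}}

```text
time: 31.2
position: [0.4301, 0.2247, 0.1101]
tool_rot: [0.466, 3.107, 0.0]
ft_force: [0.3, 0.9, -0.4]
grip_width: 0.005
grip_force: 0.0
```

Call:
{"method": "step_arm", "body": {"commands": [{"travel": [0, 0, 0.001], "turn": [0, 0, 0]}, {"travel": [0, 0, 0.001], "turn": [0, 0, 0]}]}}

```text
time: 31.4
position: [0.4301, 0.2248, 0.1098]
tool_rot: [0.466, 3.107, 0.0]
ft_force: [-1.5, -1.3, 5.0]
grip_width: 0.006
grip_force: 2.4
```

Call:
{"method": "step_arm", "body": {"commands": [{"travel": [0, 0, 0.001], "turn": [0, 0, 0]}, {"travel": [0, 0, 0.001], "turn": [0, 0, 0]}]}}

```text
time: 31.6
position: [0.43, 0.2248, 0.1093]
tool_rot: [-0.466, -3.107, -0.001]
ft_force: [-3.1, -1.9, 9.5]
grip_width: 0.004
grip_force: 4.6
```

Call:
{"method": "step_arm", "body": {"commands": [{"travel": [0, 0, 0.001], "turn": [0, 0, 0]}, {"travel": [0, 0, 0.001], "turn": [0, 0, 0]}]}}

```text
time: 31.8
position: [0.4301, 0.2248, 0.1092]
tool_rot: [-0.466, -3.106, -0.001]
ft_force: [-5.1, -3.8, 15.0]
grip_width: 0.002
grip_force: 7.7
```

Call:
{"method": "step_arm", "body": {"commands": [{"travel": [0, 0, 0.0005], "turn": [0, 0, 0]}, {"travel": [0, 0, 0.0005], "turn": [0, 0, 0]}]}}

```text
time: 32.0
position: [0.4301, 0.2248, 0.1092]
tool_rot: [-0.466, -3.106, -0.001]
ft_force: [-6.4, -4.1, 18.4]
grip_width: 0.0
grip_force: 9.2
```

The +x side is rigid at 0.1092, which is the stop. I'll recheck −y, then +y.

Call:
{"method": "step_arm", "body": {"commands": [{"travel": [0, 0, -0.008], "turn": [0, 0, 0]}, {"travel": [0, 0, -0.014], "turn": [0, 0, 0]}, {"travel": [-0.015, -0.017, -0.014], "turn": [0, 0, 0]}, {"travel": [-0.029, -0.034, -0.014], "turn": [0, 0, 0]}, {"travel": [-0.029, -0.034, -0.009], "turn": [0, 0, 0]}]}}

```text
time: 32.5
position: [0.4493, 0.1812, 0.1161]
tool_rot: [0.473, 3.104, 0.0]
ft_force: [0.1, 0.1, 0.1]
grip_width: 0.011
grip_force: 0.0
```

Call:
{"method": "step_arm", "body": {"commands": [{"travel": [0, 0, 0], "turn": [0, 0, 0]}, {"travel": [0, 0, 0.001], "turn": [0, 0, 0]}, {"travel": [0, 0, 0.003], "turn": [0, 0, 0]}, {"travel": [0, 0, 0.005], "turn": [0, 0, 0]}, {"travel": [0, 0, 0.005], "turn": [0, 0, 0]}]}}

```text
time: 33.0
position: [0.4473, 0.1841, 0.1102]
tool_rot: [-0.465, -3.107, 0.001]
ft_force: [0.5, -0.4, -0.3]
grip_width: 0.004
grip_force: 0.0
```

Call:
{"method": "step_arm", "body": {"commands": [{"travel": [0, 0, 0.001], "turn": [0, 0, 0]}, {"travel": [0, 0, 0.001], "turn": [0, 0, 0]}]}}

```text
time: 33.2
position: [0.4477, 0.184, 0.1096]
tool_rot: [0.466, 3.107, 0.0]
ft_force: [0.0, 0.1, 0.7]
grip_width: 0.005
grip_force: 0.2
```

Call:
{"method": "step_arm", "body": {"commands": [{"travel": [0, 0, 0.001], "turn": [0, 0, 0]}, {"travel": [0, 0, 0.001], "turn": [0, 0, 0]}]}}

```text
time: 33.4
position: [0.4478, 0.1839, 0.1091]
tool_rot: [0.466, 3.107, 0.001]
ft_force: [-1.3, -0.4, 4.5]
grip_width: 0.004
grip_force: 2.1
```

Call:
{"method": "step_arm", "body": {"commands": [{"travel": [0, 0, 0.001], "turn": [0, 0, 0]}, {"travel": [0, 0, 0.001], "turn": [0, 0, 0]}]}}

```text
time: 33.6
position: [0.4478, 0.1839, 0.1087]
tool_rot: [0.466, 3.107, 0.001]
ft_force: [-3.7, -1.5, 9.9]
grip_width: 0.002
grip_force: 4.6
```

Call:
{"method": "step_arm", "body": {"commands": [{"travel": [0, 0, 0.001], "turn": [0, 0, 0]}, {"travel": [0, 0, 0.001], "turn": [0, 0, 0]}]}}

```text
time: 33.8
position: [0.4479, 0.184, 0.1085]
tool_rot: [-0.466, -3.107, -0.002]
ft_force: [-5.7, -2.0, 14.4]
grip_width: 0.004
grip_force: 7.4
```

Call:
{"method": "step_arm", "body": {"commands": [{"travel": [0, 0, -0.008], "turn": [0, 0, 0]}, {"travel": [0, 0, -0.014], "turn": [0, 0, 0]}, {"travel": [0, 0.035, -0.014], "turn": [0, 0, 0]}, {"travel": [0, 0.07, -0.014], "turn": [0, 0, 0]}, {"travel": [0, 0.07, -0.009], "turn": [0, 0, 0]}]}}

```text
time: 34.3
position: [0.469, 0.2562, 0.1163]
tool_rot: [0.457, 3.106, 0.006]
ft_force: [-0.2, 0.0, -0.4]
grip_width: 0.007
grip_force: 0.0
```

Call:
{"method": "step_arm", "body": {"commands": [{"travel": [0, 0, 0], "turn": [0, 0, 0]}, {"travel": [0, 0, 0.001], "turn": [0, 0, 0]}, {"travel": [0, 0, 0.003], "turn": [0, 0, 0]}, {"travel": [0, 0, 0.005], "turn": [0, 0, 0]}, {"travel": [0, 0, 0.005], "turn": [0, 0, 0]}]}}

```text
time: 34.8
position: [0.4681, 0.25, 0.1104]
tool_rot: [-0.467, -3.106, 0.0]
ft_force: [-0.4, 0.5, 0.2]
grip_width: 0.01
grip_force: 0.0
```

Call:
{"method": "step_arm", "body": {"commands": [{"travel": [0, 0, 0.001], "turn": [0, 0, 0]}, {"travel": [0, 0, 0.001], "turn": [0, 0, 0]}]}}

```text
time: 35.0
position: [0.4683, 0.2506, 0.1097]
tool_rot: [0.466, 3.107, 0.0]
ft_force: [1.0, 0.5, -0.9]
grip_width: 0.006
grip_force: 0.0
```

Call:
{"method": "step_arm", "body": {"commands": [{"travel": [0, 0, 0.001], "turn": [0, 0, 0]}, {"travel": [0, 0, 0.001], "turn": [0, 0, 0]}]}}

```text
time: 35.2
position: [0.4684, 0.2507, 0.1093]
tool_rot: [0.466, 3.107, 0.001]
ft_force: [-0.3, -1.2, 5.1]
grip_width: 0.008
grip_force: 2.5
```

Call:
{"method": "step_arm", "body": {"commands": [{"travel": [0, 0, 0.001], "turn": [0, 0, 0]}, {"travel": [0, 0, 0.001], "turn": [0, 0, 0]}]}}

```text
time: 35.4
position: [0.4684, 0.2507, 0.1091]
tool_rot: [0.466, 3.107, 0.001]
ft_force: [-2.5, -1.7, 9.9]
grip_width: 0.006
grip_force: 5.0
```

Call:
{"method": "step_arm", "body": {"commands": [{"travel": [0, 0, 0.001], "turn": [0, 0, 0]}, {"travel": [0, 0, 0.001], "turn": [0, 0, 0]}]}}

```text
time: 35.6
position: [0.4685, 0.2507, 0.109]
tool_rot: [-0.466, -3.107, -0.001]
ft_force: [-4.5, -3.3, 15.1]
grip_width: 0.005
grip_force: 7.7
```

Call:
{"method": "step_arm", "body": {"commands": [{"travel": [0, 0, -0.008], "turn": [0, 0, 0]}, {"travel": [0, 0, -0.014], "turn": [0, 0, 0]}, {"travel": [-0.015, -0.018, -0.014], "turn": [0, 0, 0]}, {"travel": [-0.029, -0.036, -0.014], "turn": [0, 0, 0]}, {"travel": [-0.029, -0.036, -0.009], "turn": [0, 0, 0]}]}}

```text
time: 36.1
position: [0.4872, 0.2045, 0.1162]
tool_rot: [0.473, 3.103, -0.001]
ft_force: [-0.3, -0.6, 0.4]
grip_width: 0.005
grip_force: 0.0
```

Call:
{"method": "step_arm", "body": {"commands": [{"travel": [0, 0, 0], "turn": [0, 0, 0]}, {"travel": [0, 0, 0.001], "turn": [0, 0, 0]}, {"travel": [0, 0, 0.003], "turn": [0, 0, 0]}, {"travel": [0, 0, 0.005], "turn": [0, 0, 0]}, {"travel": [0, 0, 0.005], "turn": [0, 0, 0]}]}}

```text
time: 36.6
position: [0.4849, 0.2082, 0.1102]
tool_rot: [-0.465, -3.107, 0.0]
ft_force: [-0.5, -0.4, 1.0]
grip_width: 0.008
grip_force: 0.0
```

Call:
{"method": "step_arm", "body": {"commands": [{"travel": [0, 0, 0.001], "turn": [0, 0, 0]}, {"travel": [0, 0, 0.001], "turn": [0, 0, 0]}]}}

```text
time: 36.8
position: [0.4854, 0.208, 0.1096]
tool_rot: [0.466, 3.107, 0.0]
ft_force: [0.2, -0.1, -0.8]
grip_width: 0.003
grip_force: 0.0
```

Call:
{"method": "step_arm", "body": {"commands": [{"travel": [0, 0, 0.001], "turn": [0, 0, 0]}, {"travel": [0, 0, 0.001], "turn": [0, 0, 0]}]}}

```text
time: 37.0
position: [0.4855, 0.2079, 0.1094]
tool_rot: [0.466, 3.107, 0.001]
ft_force: [-2.5, -0.4, 5.5]
grip_width: 0.007
grip_force: 2.7
```

Call:
{"method": "step_arm", "body": {"commands": [{"travel": [0, 0, 0.001], "turn": [0, 0, 0]}, {"travel": [0, 0, 0.001], "turn": [0, 0, 0]}]}}

```text
time: 37.2
position: [0.4856, 0.2079, 0.1093]
tool_rot: [-0.466, -3.107, -0.001]
ft_force: [-3.6, -1.1, 11.0]
grip_width: 0.007
grip_force: 5.6
```

Call:
{"method": "step_arm", "body": {"commands": [{"travel": [0, 0, 0.001], "turn": [0, 0, 0]}, {"travel": [0, 0, 0.001], "turn": [0, 0, 0]}]}}

```text
time: 37.4
position: [0.4856, 0.2079, 0.1093]
tool_rot: [-0.466, -3.107, -0.002]
ft_force: [-6.3, -3.0, 17.4]
grip_width: 0.007
grip_force: 8.5
```

Call:
{"method": "step_arm", "body": {"commands": [{"travel": [0, 0, -0.01], "turn": [0, 0, 0]}, {"travel": [0, 0, -0.03], "turn": [0, 0, 0]}, {"travel": [0.01, 0, -0.06], "turn": [0, 0, 0]}, {"travel": [0.025, 0, -0.1], "turn": [0, 0, 0]}, {"travel": [0.025, 0, -0.1], "turn": [0, 0, 0]}]}}

```text
time: 37.9
position: [0.463, 0.2175, 0.2121]
tool_rot: [0.462, 3.101, 0.011]
ft_force: [0.2, 0.0, -0.0]
grip_width: 0.007
grip_force: 0.0
```

Call:
{"method": "step_arm", "body": {"commands": [{"travel": [0, 0, 0], "turn": [0, 0, 0]}, {"travel": [0, 0, 0], "turn": [0, 0, 0]}, {"travel": [0, 0, 0], "turn": [0, 0, 0]}]}}

```text
time: 38.2
position: [0.461, 0.2145, 0.2052]
tool_rot: [-0.467, -3.105, 0.003]
ft_force: [0.9, -1.5, 0.5]
grip_width: 0.004
grip_force: 0.0
```

```bash
python3 look.py w7
python3 - <<'E'
from disc import *
s=ctrl.get_image("side")[:,:,::-1];cv2.imwrite("pics/s7f.png",s)
w=cv2.imread("pics/w7.png")
a=cv2.resize(s[285:385,320:415],None,fx=4,fy=4,interpolation=cv2.INTER_CUBIC)
b=cv2.resize(w[150:300,250:410],(427,400),interpolation=cv2.INTER_CUBIC)
cv2.imwrite("pics/st7.png",np.hstack([a,b[:400]]))
st=json.load(open("w7.json"));pw,_=contour(w,(250,150,410,300),175)
for thr in(150,170,185):
    ps,a=contour(s,(340,290,400,345),thr);print(thr,a,discfit([(cam("wrist",st),pw[::4]),(cam("side"),ps[::2])],[.459,.217,.104,-.1,0.])[0].round(4))
E
```

```text
[0.46103707 0.21445415 0.20522142] [-0.001  0.003 -0.003 -0.001  0.     0.001 -0.   ] [ 0.89912709 -1.53068213  0.46583769]
150 841.0 [ 4.603e-01  2.185e-01  9.270e-02 -5.000e-04  8.220e-02  1.100e-03
  2.000e-04]
170 781.5 [0.4602 0.2181 0.0933 0.0079 0.0261 0.0011 0.0005]
185 717.0 [ 0.4601  0.2177  0.0937 -0.0038 -0.0423  0.001   0.0007]
```

View pics/st7.png

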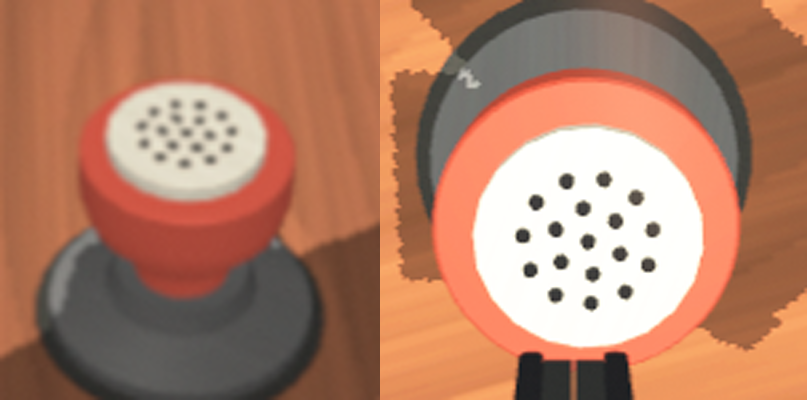

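The view shows the flange sitting level on the rim all round, and all four sides probed rigid within 0.8 mm of the same height. Handing in.

```bash
python3 -c "
from bench import ctrl
print(ctrl.close_job())"
```

```text
the job is handed in; nothing more can be done
None
```

I pressed the insert home with alternating light pushes and handed the job in at about 38 s: the flange looks level on the rim, all four sides reached a firm stop within 0.8 mm of the same height, and the hardest push read about 20 N (18.4 N straight down).

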